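Wring two gauge blocks onto the inclined stand

TASK

Take the two loose steel gauge blocks off the freely spinning turntable and wring them onto the block that is fixed on the inclined stand: the thicker one first, the thinner one on top of it. Lay each block flat on the face beneath so that it overlaps only about half way, its far end sticking out past the upper end, then slide it down the slope, face on face, until it reaches the end stop and its edges are flush with the block below on every side; never lower one straight down into its final place. Leave the stack standing on the stand and do not disturb the spirit lamp, the microscope objective or the loupe.

Things in the scene. Friction and masses are not known exactly. Their poses are not given: they have to be found in the camera images.
- incline: Inclined top of the stand with a steel block 50 x 24 x 16 mm fixed on it. Origin: centre of that block's upper face, 55 mm above the worktop. It slopes 30 degrees: x points up the slope along the 50 mm length, away from the robot; y across the 24 mm width; z out of the face. The plate under the block (46 mm wide) lies at z = -16 mm; a brass strip at the block's upper end stays 6 mm below the face.
- stop_edge (a point): End stop of the incline: dark upright plate 8 mm thick, 30 mm wide, at the lower end. This point is the middle of the top edge of its face towards the blocks, in the incline's frame at x = -25.7, y = 0, z = +28 mm; the stop is tall enough for both loose blocks.
- stand: Foot of the stand, fixed to the worktop: dark base plate 112 x 66 mm, 8 mm thick; origin: centre of its underside, 55 mm straight below the incline's origin; x points the way the incline rises. Its place and yaw vary.
- turntable: Foot of a round turntable fixed to the worktop; origin: centre of its underside, on the spin axis. It bears a flat grey disc, 176 mm across, with its upper side 25 mm above the worktop, that spins freely about the vertical axis at the slightest sideways push. The two loose blocks lie on it, 40 to 50 mm from the axis, on opposite sides.
- thick_center (a point): Centre (10 mm above the underside) of the thicker loose gauge block: plain steel, 50 mm (own x) x 24 mm (own y) x 20 mm (own z, up), about 0.19 kg, with a small dark hole mark in the middle of the upper and lower face. It lies flat on the turntable; ends are alike.
- thin_center (a point): Centre (6 mm above the underside) of the thinner loose gauge block: plain steel, 50 mm (own x) x 24 mm (own y) x 12 mm (own z, up), about 0.11 kg, otherwise like the thicker one. It lies flat on the turntable.
- spirit_lamp_b: Bystander: glass spirit lamp, 62 mm across, 72 mm tall, loose on the worktop between stand and turntable. Origin: centre of its underside.
- objective_b: Bystander: grey ringed microscope objective, 40 mm across, 36 mm tall, standing, loose on the worktop behind the work. Origin: centre of its underside.
- loupe_b: Bystander: black folding loupe, 34 x 34 x 15 mm, loose on the worktop in front of the work. Origin: centre of its underside.
There are look-alikes about, which are no part of the job. What is shaped like the part that bears thick_center but blue is not meant. Leave any blue or red look-alike of the part that bears thin_center alone.

How it is judged:
By the outcome, as a careful person would: the job done as asked, in the order asked, and still so for the second after the job is handed in, with the robot touching nothing.
It also fails if it takes over 64 s, if anything falls off the work surface, if the arm or the gripper's body presses on something with over 40 N, if the wrist force passes 120 N, or if a joint passes its speed limit or range.

ROBOT

A 7-joint arm with a two-finger parallel gripper is mounted at the origin on a cart in front of the work surface, level with it; the furniture and walls round the work are solid. World frame = base frame: x ahead of the robot, y to its left, z up, the work surface at z = 0. Lengths are in m, angles in rad, forces in N, time in s.
With the tool pointing down it reaches from about 0.4 to 0.85 m from the base axis. Payload 4.5 kg.
Tool frame: the origin (TCP) lies between the finger pads; the fingertips stand r.finger_overhang ahead of it and the grasp point (between the pads) lies 8 mm behind it (r.finger_overhang is the distance from the TCP to the fingertips, in m); z points along the fingers, x is the direction in which the jaws open and shut, and the axes are right-handed (so a half turn about z gives the same grasp; the last joint's range is limited). The gripper opens to 88 mm and grips with 3 to 60 N. Pads are 18 mm wide; open, the fingers measure 123 mm over their backs; the gripper's body (75 mm by 187 mm) begins 45 mm behind the grasp point.
Start: joints at [1.254, 0.689, -0.195, 1.565, 0.157, 0.902, -0.215], TCP at [0.215, -0.587, 0.22] pointing down, gripper open.
Joint ranges: [-3.01, 3.01], [-0.46, 2.08], [-1.47, 1.51], [0.13, 2.56], [-1, 4.14], [0.04, 2.09], [-2.66, 2.66]. Speed limits (rad/s): [2.57, 2.57, 3.14, 3.14, 3.14, 3.14, 3.14].

INTERFACE

Orientations are given as a unit quaternion [x, y, z, w].
In Python, from plant import r gives the robot as it stands.
- The arm moves only by the tool move_arm, never from a script. Its argument "targets" is a list that holds one entry, the list of rows, each a list of 7 numbers: the turn, a rotation vector about the world's x, y, z in rad, then the shift along the world's x, y, z in m, then the opening, from 0 (shut) to 1 (fully open). A call has 1 to 5 rows; each row shifts and turns the pose as measured when the row begins; what a row does not reach is not made up. A row lasts 1/10 s, in which the tool goes at most 50 mm and 8.59 degrees, less where a joint would pass 70% of its speed; a pose out of reach is approached as far as the arm can. A call with a gripper value outside its range is refused whole. The fingers move at their own pace and stop on an object; "force" is the grip in N (left out, the last holds). Time passes only in rows, so rows that do not move let the fingers close. It gives the time, the measured TCP pose, the force and the opening at its end, in the units of the state.
- r.get_state(): the state, without advancing time (a new reading comes with each control period).
- r.snapshot(name): name is "side" or "top"; returns a dict with "frame" (480x640x3 uint8, red, green, blue), "K" (3x3 intrinsics, pixels), "T" (4x4, takes a point from camera to world coordinates). Camera axes: x right, y up, looking along -z (the intrinsics and any distortion apply to the point x, -y, -z); pixel columns grow to the right and rows downward; lengths in m; the calibration is good to about 2 mm. A picture is of the moment at which its call begins. There is no depth.
- r.finish_job(): hands the job in, once; it reports no verdict.
Trained networks look in a picture, given as the dict that the camera call returned (one of the last four; its "shot" number tells which), for a name from the list of things; names that differ only in an ending like _2 or _b are one class to them, and where a whole thing is asked for, a point or a joint stands for the part that bears it (a point fixed in the world has none). Each returns a list of dicts, best first, with "score" (0 to 1); they miss things now and then, are a little off and sometimes report something else, mostly with a low value. They report only what shows in the picture. A call takes as long as a camera call. They do not tell look-alikes from the thing itself.
- r.find_in(picture, query): "centre" ([row, column] in pixels, amid what is visible of it).
The state is a dict: "clock": time; "q": joint angles; "qd": joint speeds; "joint_torque": joint torques, N m; "tool_pos": TCP position; "eef_rot": TCP orientation; "contact_force": force on the tool from outside, world axes, zero at the start; "moment": the same for the moment, N m; "opening": opening from 0.0 (shut) to 1.0 (fully open).
Only numpy, scipy, OpenCV 4.12 (cv2) and the standard library are available. Lean on these libraries where they do the work, as an engineer would, in place of code of your own. Each camera call takes 0.05 s, during which the arm holds its last target. There are 200 camera calls.

## Working session

There is one attempt and no reset: what is moved stays moved. The work goes in short steps, Python scripts to look and compute and a tool call to move; the robot and the scene stay as the last step left them, time stands still between calls to the robot, and variables do not carry over. Pictures are saved under pics/ and viewed, about 8 in all and at most 12, crops included, and the job is handed in when it is done.

Besides the shell and the picture viewer there is one more tool, called after ">>>" as name(argument=value, ...) on one line, values as JSON. move_arm: Moves the arm, as the interface text tells. Its arguments: {"type":"object","properties":{"targets":{"type":"array","items":{"type":"array","items":{"type":"array","items":{"type":"number"}}}},"force":{"type":"number"}},"required":["targets"]}

```bash
ls; mkdir -p pics; cat > h.py <<'E'
import numpy as np, cv2
from scipy.spatial.transform import Rotation as R
from plant import r
def snap(n,f=None):
    s=r.snapshot(n)
    if f: cv2.imwrite('pics/'+f,s['frame'][:,:,::-1])
    return s
def ray(s,rc):
    K=s['K'];T=s['T'];d=np.linalg.inv(K)@[rc[1],rc[0],1]; d=T[:3,:3]@[d[0],-d[1],-d[2]]
    return T[:3,3],d/np.linalg.norm(d)
def atz(s,rc,z):
    o,d=ray(s,rc); return o+d*(z-o[2])/d[2]
def proj(s,p):
    T=s['T'];c=T[:3,:3].T@(np.asarray(p)-T[:3,3]); u=s['K']@[c[0],-c[1],-c[2]]; return u[:2]/u[2]
def tri(rs):
    A=0;b=0
    for o,d in rs:
        P=np.eye(3)-np.outer(d,d);A=A+P;b=b+P@o
    return np.linalg.solve(A,b)
E
python3 - <<'E'
from h import *
np.set_printoptions(precision=4,suppress=True)
a=snap('top','top.png');b=snap('side','side.png')
print([k for k in a],a['K'],a['T'],b['K'],b['T'],r.finger_overhang)
for n,s in(('top',a),('side',b)):
  for q in ['incline','stand','turntable','thick_center','thin_center','spirit_lamp_b','objective_b','loupe_b','stop_edge']:
    try: print(n,q,[(np.round(x['centre']),round(x['score'],2)) for x in r.find_in(s,q)][:5])
    except Exception as e: print(q,e)
print(r.get_state())
E
```

```text
pics
['frame', 'K', 'T', 'shot'] [[495.8387   0.     319.5001]
 [  0.     495.8387 245.5146]
 [  0.       0.       1.    ]] [[-0.0245  0.9922 -0.1226  0.4065]
 [-0.9995 -0.0218  0.0229  0.0819]
 [ 0.0201  0.1231  0.9922  1.0914]
 [ 0.      0.      0.      1.    ]] [[547.8657   0.     311.3421]
 [  0.     547.8657 243.6557]
 [  0.       0.       1.    ]] [[-0.9998 -0.0055  0.0173  0.5661]
 [ 0.0177 -0.512   0.8588  1.0079]
 [ 0.0041  0.859   0.512   0.6049]
 [ 0.      0.      0.      1.    ]] 0.011
top incline [(array([257., 441.]), 0.76), (array([271., 240.]), 0.59)]
top stand [(array([261., 430.]), 0.71)]
top turntable [(array([268., 241.]), 0.67), (array([263., 351.]), 0.6)]
top thick_center [(array([289., 160.]), 0.76), (array([246., 235.]), 0.75), (array([167., 232.]), 0.69)]
top thin_center [(array([287., 248.]), 0.74), (array([317., 377.]), 0.73), (array([229., 388.]), 0.66)]
top spirit_lamp_b [(array([263., 351.]), 0.63)]
top objective_b [(array([188., 297.]), 0.82)]
top loupe_b [(array([268., 241.]), 0.16)]
top stop_edge [(array([257., 440.]), 0.94)]
side incline [(array([191
[... 332 characters left out ...]
b [(array([236., 330.]), 0.88)]
side objective_b [(array([268., 249.]), 0.8)]
side loupe_b [(array([243., 391.]), 0.51), (array([191., 328.]), 0.22)]
side stop_edge [(array([192., 328.]), 0.81)]
{'clock': 1.0, 'q': array([ 1.2538,  0.6891, -0.1946,  1.5653,  0.1573,  0.9025, -0.2151]), 'qd': array([-0.0008, -0.    ,  0.0008,  0.0006, -0.0005, -0.0013, -0.0023]), 'joint_torque': array([ -0.0008, -52.7494,  -1.2674, -15.3747,  -0.0519,  -0.0007,
         0.    ]), 'tool_pos': array([ 0.2148, -0.5869,  0.2203]), 'eef_rot': array([ 0.8197, -0.5728,  0.    ,  0.    ]), 'contact_force': array([-0.6705,  0.4649,  0.5045]), 'moment': array([-0.0407, -0.0268, -0.0025]), 'opening': 0.9989396856860286}
```

```bash
python3 - <<'E'
import cv2,numpy as np
a=cv2.imread('pics/top.png')[150:350,130:530];b=cv2.imread('pics/side.png')[140:340,180:460]
cv2.imwrite('pics/v1.png',cv2.resize(a,None,fx=2,fy=2,interpolation=cv2.INTER_CUBIC))
cv2.imwrite('pics/v2.png',cv2.resize(b,None,fx=2.8,fy=2.8,interpolation=cv2.INTER_CUBIC))
E
```

```text
(no output)
```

View pics/v1.png

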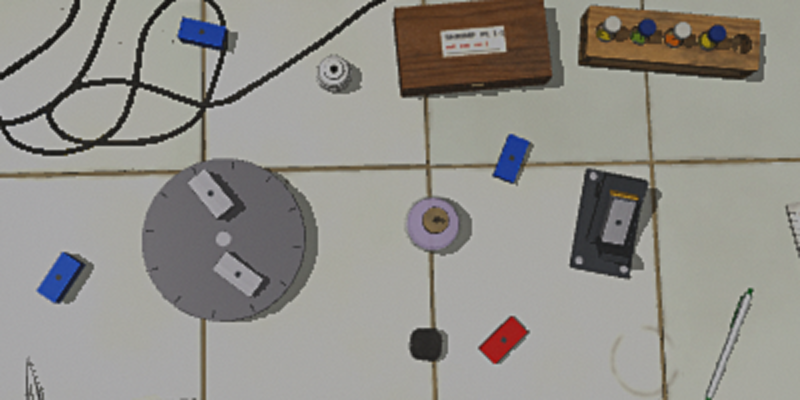

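View pics/v2.png

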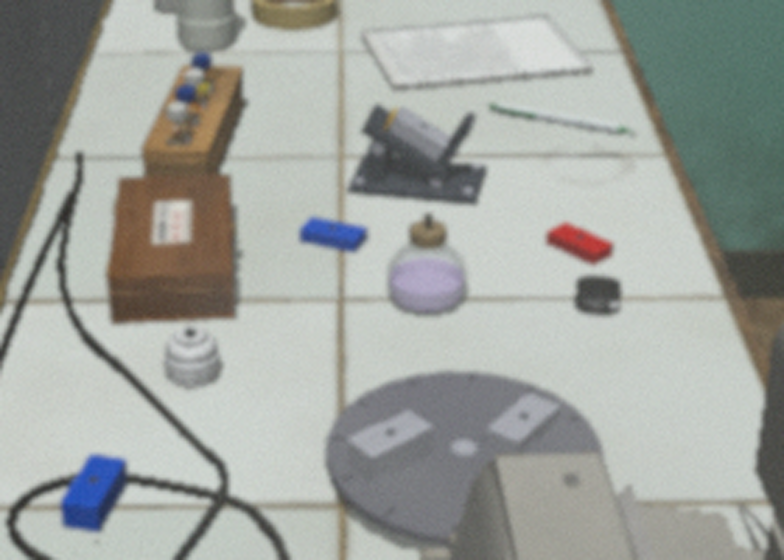

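```bash
cat > m.py <<'E'
from h import *
np.set_printoptions(precision=4,suppress=True)
E
python3 - <<'E'
from m import *
a=r.snapshot('top');b=r.snapshot('side')
cv2.imwrite('pics/t.png',a['frame'][:,:,::-1]);cv2.imwrite('pics/s.png',b['frame'][:,:,::-1])
def up(s,r0,r1,c0,c1,f): return cv2.resize(s['frame'][r0:r1,c0:c1,::-1],None,fx=f,fy=f,interpolation=cv2.INTER_CUBIC)
# montage: full side small + zooms
full=cv2.resize(b['frame'][:,:,::-1],(400,300)); ft=cv2.resize(a['frame'][:,:,::-1],(400,300))
z1=cv2.resize(up(a,225,310,200,285,4),(300,300)); z2=up(b,270,345,295,395,3); z2=cv2.resize(z2,(400,300)); z3=cv2.resize(up(a,230,290,412,460,5),(400,300))
z1=cv2.resize(up(a,228,306,196,300,3),(400,300))
cv2.imwrite('pics/v3.png',np.vstack([np.hstack([full,ft]),np.hstack([z1,z2])]))
# dark marks
for n,s,pts in(('t',a,[(247,235),(287,249)]),('s',b,[(294,319),(289,367)])):
  g=cv2.cvtColor(s['frame'],cv2.COLOR_RGB2GRAY).astype(float)
  for (y,x) in pts:
    w=g[y-4:y+5,x-4:x+5]; m=np.clip(np.median(w)-15-w,0,None); yy,xx=np.mgrid[y-4:y+5,x-4:x+5]
    print(n,(y,x),(m*yy).sum()/m.sum(),(m*xx).sum()/m.sum(),w.min())
E
```

```text
t (247, 235) 246.58010118043845 234.5177065767285 43.0
t (287, 249) 286.39279588336194 248.87478559176674 47.0
s (294, 319) 293.2068965517241 318.4367816091954 122.0
s (289, 367) 289.8820224719101 368.2022471910112 117.0
```

View pics/v3.png

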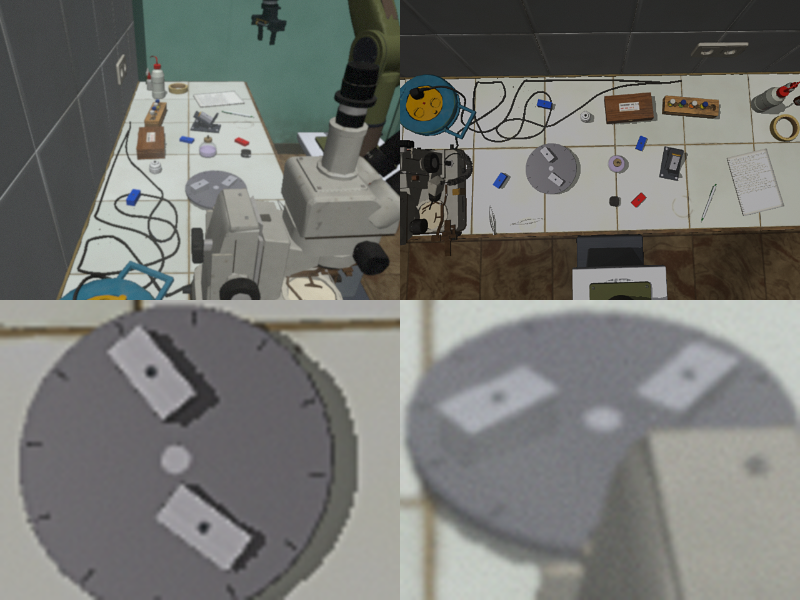

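```bash
cat > fit.py <<'E'
from m import *
from scipy.optimize import minimize
def quad(s,P,hx=.025,hy=.012):
    # P: 4x4 face pose
    return np.array([proj(s,(P@[x,y,0,1])[:3]) for x,y in((-hx,-hy),(hx,-hy),(hx,hy),(-hx,hy))])
def face(x,y,z,yaw,slope=0):
    P=np.eye(4);P[:3,:3]=(R.from_euler('z',yaw)*R.from_euler('y',-slope)).as_matrix();P[:3,3]=x,y,z;return P
def mask(s,seed,lo=20):
    # bright face region around the seed, hole mark filled
    g=cv2.cvtColor(s['frame'],cv2.COLOR_RGB2GRAY); return g
def contrast(g,q,up=6):
    # mean gradient: inside-outside brightness along edges, shrinking/growing quad
    c=q.mean(0); tot=0
    for i in range(4):
        a,b=q[i],q[(i+1)%4]; n=np.array([-(b-a)[1],(b-a)[0]]);n/=np.linalg.norm(n)
        if n@(c-(a+b)/2)<0:n=-n
        t=np.linspace(.1,.9,25)[:,None];p=a+(b-a)*t
        f=lambda o:cv2.remap(g,(p+n*o)[:,0].astype(np.float32)[None],(p+n*o)[:,1].astype(np.float32)[None],cv2.INTER_LINEAR).mean()
        tot+=np.clip(f(.9)-f(-.9),-20,60)
    return tot
def fit(s,x,y,z,yaw,slope=0):
    g=cv2.cvtColor(s['frame'],cv2.COLOR_RGB2GRAY).astype(np.float32)
    f=lambda v:-contrast(g,quad(s,face(v[0],v[1],z,v[2],slope)))
    best=None
    for dx in(-.003,0,.003):
      for dy in(-.003,0,.003):
        for dw in(-.12,0,.12):
          v0=np.array([x+dx,y+dy,yaw+dw])
          o=minimize(f,v0,method='Nelder-Mead',options=dict(initial_simplex=v0+np.vstack([np.zeros(3),np.diag([.003,.003,.08])])))
          if best is None or o.fun<best.fun: best=o
    return best.x,best.fun
E
python3 - <<'E'
from fit import *
a=r.snapshot('top');b=r.snapshot('side')
for n,t,s_ in(('A',(246.6,234.5),(293.5,318.6)),('B',(286.5,249),(289.5,367.5))):
    ra,rb=ray(a,t),ray(b,s_);p=tri([ra,rb]);d=abs(np.cross(ra[1],rb[1])@(rb[0]-ra[0]))/np.linalg.norm(np.cross(ra[1],rb[1]))
    print(n,'tri',p,'gap',d)
    z=.045 if n=='A' else .037
    g=atz(a,t,z)
    for yw in ((2.6+3.14/2-3.14,) if 0 else (-2.5,-2.2,.6,.9)): pass
    best=max((fit(a,g[0],g[1],z,yw) for yw in(.3,.6,.9,1.2,-.3,-.6,-.9,-1.2)),key=lambda o:-o[1])
    print(n,'fit',best,quad(a,face(best[0][0],best[0][1],z,best[0][2])).round(1).tolist())
    print('side check',proj(b,[best[0][0],best[0][1],z]), 'other z',[proj(b,atz(a,t,zz)) for zz in(.037,.045)])
t=(260,439);g=atz(a,t,.055)
print('inc guess',g)
for s in(a,b):
  print([(v.round(4),f) for v,f in [fit(s,g[0],g[1],.055,w,np.pi/6) for w in(-.15,.15)]])
lo=r.find_in(b,'incline');
q=atz(a,(269,241.5),.025);print('axis',q)
for n in('spirit_lamp_b','objective_b','loupe_b'):
    o=r.find_in(a,n);print(n,atz(a,o[0]['centre'],.03) if o else None)
print('blue',atz(a,(229,386),.01),R.from_quat(r.get_state()['eef_rot']).as_matrix())
E
```

```text
A tri [0.5376 0.2379 0.0453] gap 0.00023989570810263277
A fit (array([0.5382, 0.2368, 0.6847]), np.float64(-238.95675659179688)) [[246.9, 251.5], [231.9, 233.7], [223.1, 241.0], [238.2, 258.8]]
side check [318.2604 293.2752] other z [array([318.1113, 297.8004]), array([318.7182, 293.6496])]
B tri [0.4511 0.2096 0.0331] gap 0.0037613476143082856
B fit (array([0.4522, 0.2093, 0.9134]), np.float64(-230.28274536132812)) [[261.7, 289.2], [242.8, 275.2], [235.9, 284.3], [254.8, 298.4]]
side check [365.9149 287.4951] other z [array([365.5853, 287.3426]), array([365.9726, 283.3525])]
inc guess [ 0.4983 -0.1933  0.055 ]
[(array([ 0.4968, -0.192 , -0.2252]), np.float64(-233.107177734375)), (array([ 0.4968, -0.1919, -0.2259]), np.float64(-233.1707763671875))]
[(array([ 0.4963, -0.1812, -0.0147]), np.float64(-74.18655395507812)), (array([ 0.4893, -0.2064, -0.0632]), np.float64(-85.32095336914062))]
axis [0.4912 0.2261 0.025 ]
spirit_lamp_b [ 0.4961 -0.0029  0.03  ]
objective_b [0.3778 0.0153 0.03  ]
loupe_b [0.3756 0.009  0.03  ]
blue [ 0.5737 -0.0912  0.01  ] [[ 0.3437 -0.9391  0.    ]
 [-0.9391 -0.3437 -0.    ]
 [ 0.0001 -0.     -1.    ]]
```

>>> move_arm(targets=[[[0, 0, 0.067, 0.03, 0.03, 0, 0.7], [0, 0, 0.067, 0.03, 0.03, 0, 0.7], [0, 0, 0.067, 0.03, 0.03, 0, 0.7], [0, 0, 0.067, 0.03, 0.03, 0, 0.7], [0, 0, 0.066, 0.03, 0.03, 0, 0.7]]], force=30)

```text
clock: 1.9
tool_pos: [0.3611, -0.4388, 0.2203]
eef_rot: [0.903, -0.431, 0.001, 0.004]
contact_force: [0.3, -0.7, -0.8]
opening: 0.695
```

>>> move_arm(targets=[[[0, 0, 0, 0.02, 0.045, 0, 0.7], [0, 0, 0, 0.02, 0.045, 0, 0.7], [0, 0, 0, 0.02, 0.045, 0, 0.7], [0, 0, 0, 0.02, 0.045, 0, 0.7], [0, 0, 0, 0.02, 0.045, 0, 0.7]]])

```text
clock: 2.4
tool_pos: [0.4652, -0.211, 0.2211]
eef_rot: [0.902, -0.431, 0.004, 0.004]
contact_force: [0.1, -0.1, -0.2]
opening: 0.697
```

>>> move_arm(targets=[[[0, 0, 0, 0.01, 0.045, 0, 0.7], [0, 0, 0, 0.01, 0.045, 0, 0.7], [0, 0, 0, 0.01, 0.045, 0, 0.7], [0, 0, 0, 0.01, 0.045, 0, 0.7], [0, 0, 0, 0.01, 0.045, 0, 0.7]]])

```text
clock: 2.9
tool_pos: [0.5191, 0.0238, 0.2223]
eef_rot: [0.902, -0.431, 0.006, 0.003]
contact_force: [0.9, -0.3, -0.5]
opening: 0.703
```

>>> move_arm(targets=[[[0, 0, 0, 0.004, 0.043, 0, 0.7], [0, 0, 0, 0.004, 0.043, 0, 0.7], [0, 0, 0, 0.004, 0.043, -0.02, 0.7], [0, 0, 0, 0.004, 0.043, -0.04, 0.7], [0, 0, 0, 0.003, 0.036, -0.04, 0.7]]])

```text
clock: 3.4
tool_pos: [0.5425, 0.2342, 0.1361]
eef_rot: [0.903, -0.43, 0.012, -0.005]
contact_force: [0.1, -0.1, -0.6]
opening: 0.7
```

```bash
cat >> m.py <<'E'
def goal(p,x,z):
    "needed rotvec and shift to TCP position p, tool x along x, tool z along z"
    s=r.get_state();z=np.array(z,float);z/=np.linalg.norm(z);x=np.array(x,float);x-=z*(x@z);x/=np.linalg.norm(x)
    G=R.from_matrix(np.c_[x,np.cross(z,x),z]);C=R.from_quat(s['eef_rot'])
    print('clk',s['clock'],'pos',s['tool_pos'],'rv',(G*C.inv()).as_rotvec(),'shift',np.asarray(p)-s['tool_pos'],'F',s['contact_force'],'op',s['opening'])
E
python3 - <<'E'
from fit import *
goal([.538,.237,.038],[np.cos(.685-np.pi/2),np.sin(.685-np.pi/2),0],[0,0,-1]);print(r.get_state()['q'])
a=snap('top');b=snap('side')
g=lambda s,r0,r1,c0,c1:cv2.resize(s['frame'][r0:r1,c0:c1,::-1],(400,300),interpolation=cv2.INTER_CUBIC)
cv2.imwrite('pics/v4.png',np.hstack([g(a,210,330,160,320),g(b,200,350,250,450)]))
E
```

```text
clk 3.4 pos [0.5425 0.2342 0.1361] rv [0.0019 0.0256 0.0026] shift [-0.0045  0.0028 -0.0981] F [ 0.1321 -0.0985 -0.5775] op 0.7002808895604462
[-0.405   0.7453 -0.1527  1.775   0.2046  0.6156 -1.5714]
```

View pics/v4.png

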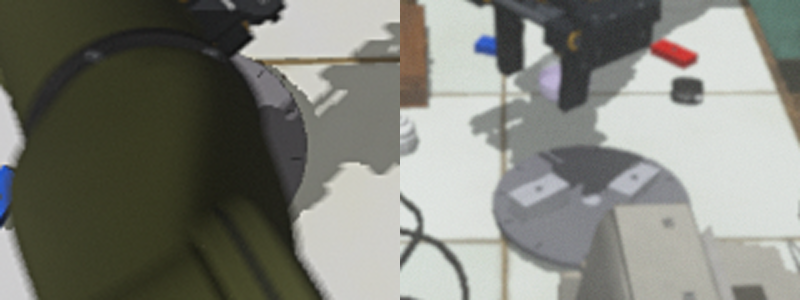

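>>> move_arm(targets=[[[0.002, 0.026, 0.003, -0.0045, 0.003, -0.03, 0.7], [0, 0, 0, 0, 0, -0.03, 0.7], [0, 0, 0, 0, 0, -0.02, 0.7], [0, 0, 0, 0, 0, -0.01, 0.7], [0, 0, 0, 0, 0, 0, 0.7]]])

```text
clock: 4.0
tool_pos: [0.5351, 0.24, 0.0405]
eef_rot: [0.905, -0.425, -0.004, 0.002]
contact_force: [-0.7, -0.5, 0.2]
opening: 0.698
```

```bash
python3 - <<'E'
from m import *
goal([.538,.237,.038],[np.cos(.685-np.pi/2),np.sin(.685-np.pi/2),0],[0,0,-1])
E
```

```text
clk 4.0 pos [0.5351 0.24   0.0405] rv [ 0.0001 -0.0079 -0.0089] shift [ 0.0029 -0.003  -0.0025] F [-0.7029 -0.4628  0.1671] op 0.6984630687676681
```

>>> move_arm(targets=[[[0, -0.008, -0.009, 0.003, -0.003, -0.0025, 0.7], [0, 0, 0, 0, 0, 0, 0.5], [0, 0, 0, 0, 0, 0, 0.4], [0, 0, 0, 0, 0, 0, 0.3], [0, 0, 0, 0, 0, 0, 0.1]]])

```text
clock: 4.5
tool_pos: [0.5415, 0.2366, 0.0422]
eef_rot: [0.903, -0.43, 0.003, -0.003]
contact_force: [0.3, -0.1, -0.8]
opening: 0.362
```

>>> move_arm(targets=[[[0, 0, 0, 0, 0, 0, 0.1], [0, 0, 0, 0, 0, 0, 0.1], [0, 0, 0, 0, 0, 0, 0.1], [0, 0, 0, 0, 0, 0, 0.1]]])

```text
clock: 4.9
tool_pos: [0.5417, 0.2371, 0.0428]
eef_rot: [0.903, -0.43, 0.003, -0.003]
contact_force: [-0.3, -0.2, -0.6]
opening: 0.099
```

```bash
python3 - <<'E'
from fit import *
goal([.538,.237,.038],[np.cos(.685-np.pi/2),np.sin(.685-np.pi/2),0],[0,0,-1])
E
```

```text
clk 4.9 pos [0.5417 0.2371 0.0428] rv [-0.0031  0.0083  0.0027] shift [-0.0037 -0.0001 -0.0048] F [-0.2983 -0.2364 -0.5684] op 0.09921071145215758
```

```bash
python3 - <<'E'
from fit import *
b=snap('side');a=snap('top')
g=lambda s,r0,r1,c0,c1:cv2.resize(s['frame'][r0:r1,c0:c1,::-1],(600,450),interpolation=cv2.INTER_CUBIC)
cv2.imwrite('pics/v5.png',g(b,245,350,260,400))
print(r.find_in(b,'thick_center'))
for t in('tip',): 
  p=r.get_state()['tool_pos'];print(proj(b,p),proj(b,p-[0,0,.011]))
E
```

```text
[{'centre': [299.4, 320.5], 'score': 0.75}]
[316.2401 294.4148] [316.1853 299.5309]
```

View pics/v5.png

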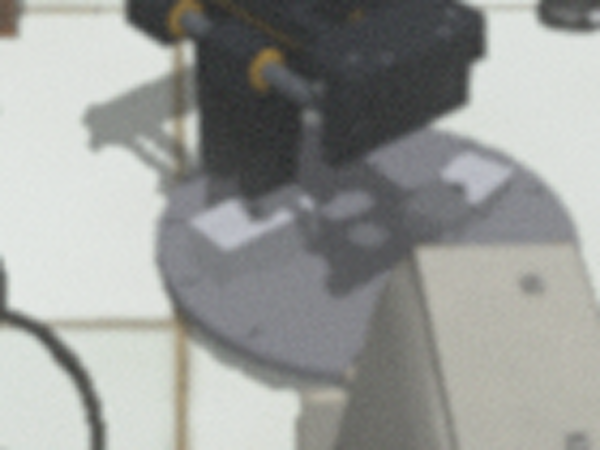

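>>> move_arm(targets=[[[0, 0, 0, 0, 0, 0.03, 0.1], [0, 0, 0, 0, 0, 0.04, 0.7], [0, 0, 0, 0, 0, 0, 0.7], [0, 0, 0, 0, 0, 0, 0.7], [0, 0, 0, 0, 0, 0, 0.7]]])

```text
clock: 5.55
tool_pos: [0.5405, 0.2365, 0.1134]
eef_rot: [0.903, -0.43, 0.002, -0.002]
contact_force: [0.2, 0.3, -0.6]
opening: 0.443
```

```bash
python3 - <<'E'
from fit import *
b=snap('side');st=r.get_state();C=R.from_quat(st['eef_rot']).as_matrix();p=st['tool_pos'];print(p,C[:,0],st['opening'])
im=b['frame'].copy()
for o in(-.5,.5):
    u=proj(b,p+C[:,0]*o*.088*st['opening']+C[:,2]*.011);print(u);cv2.circle(im,tuple(np.round(u*16).astype(int).tolist()),16,(255,0,0),-1,shift=4)
u=proj(b,p);cv2.circle(im,tuple(np.round(u*16).astype(int).tolist()),16,(0,255,0),-1,shift=4)
cv2.imwrite('pics/v6.png',cv2.resize(im[200:350,250:450,::-1],(800,600),interpolation=cv2.INTER_CUBIC))
g=cv2.cvtColor(b['frame'],cv2.COLOR_RGB2GRAY).astype(float)
E
```

```text
[0.5402 0.2363 0.113 ] [ 0.6308 -0.776   0.0021] 0.4818438527155969
[325.7805 270.9276]
[309.3341 260.2838]
```

View pics/v6.png

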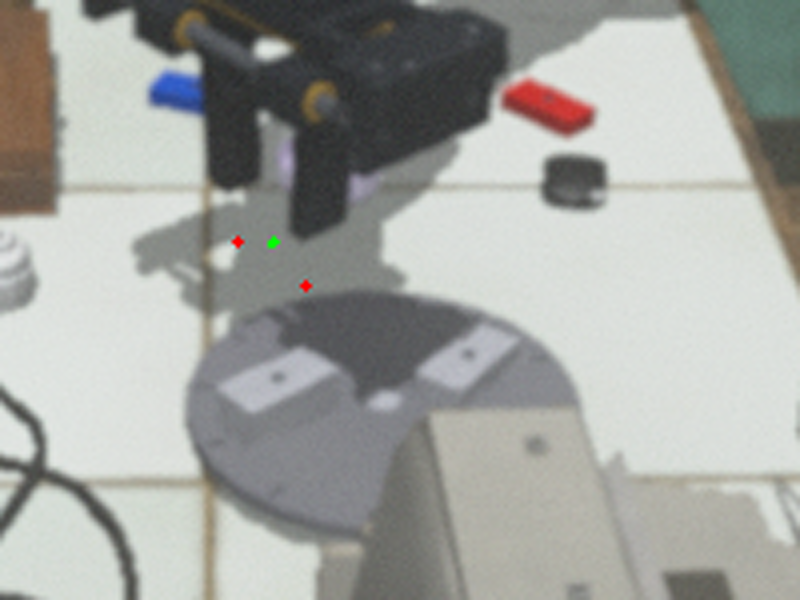

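>>> move_arm(targets=[[[0, 0.004, 0, -0.0015, 0.0005, -0.03, 0.7], [0, 0, 0, 0, 0, -0.02, 0.7], [0, 0, 0, 0, 0, -0.012, 0.7], [0, 0, 0, 0, 0, -0.006, 0.7], [0, 0, 0, 0, 0, -0.004, 0.7]]])

```text
clock: 6.1
tool_pos: [0.5373, 0.2362, 0.0357]
eef_rot: [0.903, -0.43, -0.001, 0.001]
contact_force: [-0.0, 0.6, 0.8]
opening: 0.701
```

>>> move_arm(targets=[[[0, 0, 0, 0, 0, -0.005, 0.7], [0, 0, 0, 0, 0, -0.004, 0.7], [0, 0, 0, 0, 0, 0, 0.7]]])

```text
clock: 6.4
tool_pos: [0.5376, 0.2363, 0.0263]
eef_rot: [0.903, -0.43, -0.001, 0.001]
contact_force: [0.4, 0.2, 0.6]
opening: 0.699
```

```bash
python3 - <<'E'
from m import *
goal([.538,.237,.038],[np.cos(.685-np.pi/2),np.sin(.685-np.pi/2),0],[0,0,-1])
E
```

```text
clk 6.4 pos [0.5376 0.2363 0.0263] rv [ 0.0005 -0.0022  0.0023] shift [0.0004 0.0007 0.0117] F [0.3992 0.155  0.5665] op 0.6986610084623435
```

>>> move_arm(targets=[[[0, 0, 0, 0, 0, -0.004, 0.7], [0, 0, 0, 0, 0, -0.004, 0.7], [0, 0, 0, 0, 0, 0, 0.7]]])

```text
clock: 6.7
tool_pos: [0.5384, 0.2367, 0.0187]
eef_rot: [0.903, -0.43, -0.0, -0.0]
contact_force: [-0.8, 0.1, 0.4]
opening: 0.7
```

```bash
python3 - <<'E'
from fit import *
b=snap('side');st=r.get_state();C=R.from_quat(st['eef_rot']).as_matrix();p=st['tool_pos'];print(p,C[:,0],st['opening'],st['contact_force'])
im=b['frame'].copy()
for o in(-.5,.5):
    u=proj(b,p+C[:,0]*o*.088*st['opening']+C[:,2]*.011);cv2.circle(im,tuple(np.round(u*16).astype(int).tolist()),16,(255,0,0),-1,shift=4)
cv2.imwrite('pics/v7.png',cv2.resize(im[245:350,260:400,::-1],(600,450),interpolation=cv2.INTER_CUBIC))
E
```

```text
[0.5386 0.2367 0.0189] [ 0.6308 -0.776  -0.0005] 0.69777913654237 [-0.3468 -0.6899 -0.6156]
```

View pics/v7.png

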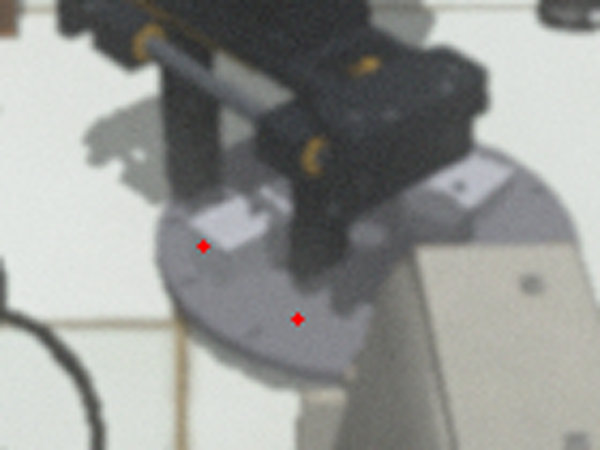

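>>> move_arm(targets=[[[0, 0, 0, 0, 0, -0.001, 0.5], [0, 0, 0, 0, 0, 0, 0.4], [0, 0, 0, 0, 0, 0, 0.3], [0, 0, 0, 0, 0, 0, 0.1], [0, 0, 0, 0, 0, 0, 0.1]]])

```text
clock: 7.25
tool_pos: [0.5388, 0.2369, 0.0183]
eef_rot: [0.903, -0.43, 0.0, -0.001]
contact_force: [-0.3, -0.3, -0.4]
opening: 0.273
```

>>> move_arm(targets=[[[0, 0, 0, 0, 0, 0, 0.1], [0, 0, 0, 0, 0, 0, 0.1], [0, 0, 0, 0, 0, 0, 0.1], [0, 0, 0, 0, 0, 0, 0.1]]])

```text
clock: 7.65
tool_pos: [0.5388, 0.2369, 0.0183]
eef_rot: [0.903, -0.43, 0.0, -0.001]
contact_force: [0.2, -0.6, -0.3]
opening: 0.27
```

>>> move_arm(targets=[[[0, 0, 0, 0, 0, 0.01, 0.1], [0, 0, 0, 0, 0, 0.03, 0.1], [0, 0, 0, 0, 0, 0.045, 0.1], [0, 0, 0, 0, -0.01, 0.045, 0.1], [0, 0, -0.1, -0.003, -0.03, 0.035, 0.1]]])

```text
clock: 8.15
tool_pos: [0.5301, 0.1995, 0.1849]
eef_rot: [0.882, -0.471, -0.005, 0.002]
contact_force: [1.2, -0.9, -1.8]
opening: 0.271
```

>>> move_arm(targets=[[[0, 0, -0.13, -0.003, -0.045, 0.01, 0.1], [0, 0, -0.14, -0.003, -0.045, 0, 0.1], [0, 0, -0.14, -0.003, -0.045, 0, 0.1], [0, 0, -0.14, -0.003, -0.045, 0, 0.1], [0, 0, -0.13, -0.003, -0.045, 0, 0.1]]])

```text
clock: 8.65
tool_pos: [0.5168, -0.0271, 0.2055]
eef_rot: [-0.667, 0.745, -0.0, 0.007]
contact_force: [1.3, -0.7, -2.3]
opening: 0.269
```

>>> move_arm(targets=[[[0, 0, -0.13, -0.003, -0.045, 0, 0.1], [-0.03, -0.125, 0, 0, -0.045, 0, 0.1], [-0.03, -0.13, 0, 0, -0.045, 0, 0.1], [-0.03, -0.13, 0, 0, -0.03, 0, 0.1], [-0.027, -0.125, 0, 0, -0.015, 0, 0.1]]])

```text
clock: 9.15
tool_pos: [0.5107, -0.2105, 0.2166]
eef_rot: [-0.598, 0.775, -0.156, 0.131]
contact_force: [0.8, -0.2, -2.5]
opening: 0.265
```

```bash
cat > inc.py <<'E'
from fit import *
X0,Y0,YAW=.4968,-.192,-.2257
def tgt(x,y,z,off=.0167,X0=X0,Y0=Y0,yaw=YAW,Z0=.055):
    P=face(X0,Y0,Z0,yaw,np.pi/6); c=(P@[x,y,z,1])[:3]
    return c-off*P[:3,2],-P[:3,1],-P[:3,2],P
E
python3 - <<'E'
from inc import *
p,x,z,P=tgt(.025,0,.040);goal(p,x,z)
a=snap('top');b=snap('side');st=r.get_state();C=R.from_quat(st['eef_rot']).as_matrix();p=st['tool_pos']
print(fit(a,X0,Y0,.055,YAW,np.pi/6))
B=np.eye(4);B[:3,:3]=np.c_[-C[:,1],-C[:,0],-C[:,2]];
for nm,o in(('tool',C[:,2]*-.0167),('world',np.array([0,0,.021])-C[:,2]*-.0043)):
    B[:3,3]=p+o; print(nm,B[:3,3])
    col=(255,0,0) if nm=='tool' else (0,255,0)
    for s in(a,b):
        for z in(-.01,.01):
            Q=B.copy();Q[:3,3]+=B[:3,2]*z
            cv2.polylines(s['frame'],[np.round(quad(s,Q)*16).astype(np.int32)],True,col,1,cv2.LINE_AA,4)
g=lambda s,r0,r1,c0,c1:cv2.resize(s['frame'][r0:r1,c0:c1,::-1],(400,400),interpolation=cv2.INTER_CUBIC)
cv2.imwrite('pics/v8.png',np.hstack([g(a,190,290,390,490),g(b,120,220,280,380)]))
E
```

```text
clk 9.15 pos [ 0.5107 -0.2105  0.2166] rv [-0.0423 -0.107   0.0265] shift [-0.0042  0.0162 -0.129 ] F [ 0.7607 -0.2227 -2.5284] op 0.2646616640703459
(array([ 0.4997, -0.1881, -0.2078]), np.float64(-19.005592346191406))
tool [ 0.5116 -0.2069  0.2348]
world [ 0.5201 -0.2087  0.2367]
```

View pics/v8.png

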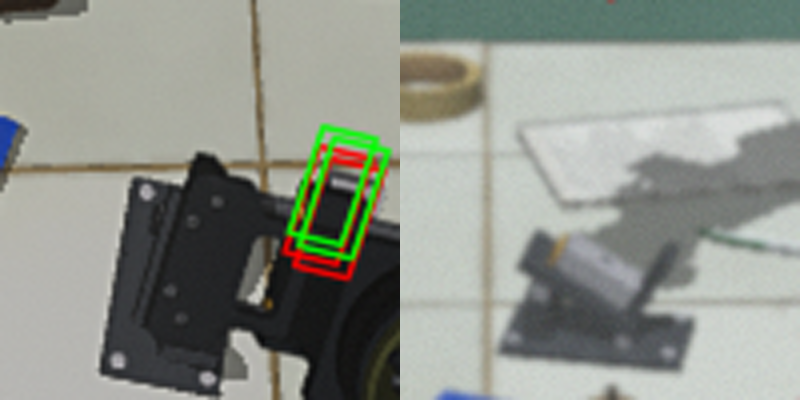

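>>> move_arm(targets=[[[-0.042, -0.107, 0.026, -0.004, 0.016, -0.02, 0.1], [0, 0, 0, 0, 0, -0.02, 0.1], [0, 0, 0, 0, 0, -0.015, 0.1], [0, 0, 0, 0, 0, 0, 0.1]]])

```text
clock: 9.65
tool_pos: [0.5266, -0.2045, 0.2131]
eef_rot: [-0.606, 0.766, -0.161, 0.139]
contact_force: [0.4, -0.5, -2.2]
opening: 0.264
```

```bash
python3 - <<'E'
from inc import *
p,x,z,P=tgt(.025,0,.040);goal(p,x,z)
b=snap('side');st=r.get_state();C=R.from_quat(st['eef_rot']).as_matrix();p=st['tool_pos']
for nm,o in(('tool',C[:,2]*-.0167),('world',np.array([0,0,.021])-C[:,2]*-.0043)): print(nm,proj(b,p+o))
print([(o['centre'],o['score']) for o in r.find_in(b,'thick_center')])
c=proj(b,p-C[:,2]*.0167).astype(int);print(c)
cv2.imwrite('pics/v9.png',cv2.resize(b['frame'][c[1]-40:c[1]+50,c[0]-60:c[0]+60,::-1],(800,600),interpolation=cv2.INTER_CUBIC))
E
```

```text
clk 9.65 pos [ 0.5266 -0.2045  0.2131] rv [-0.038  -0.0893  0.0023] shift [-0.0201  0.0103 -0.1254] F [ 0.365  -0.5169 -2.2217] op 0.26424378419455863
tool [321.6365 111.7155]
world [317.8154 110.6657]
[([314.2, 213.3], 0.92), ([113.1, 318.2], 0.67)]
[321 111]
```

View pics/v9.png

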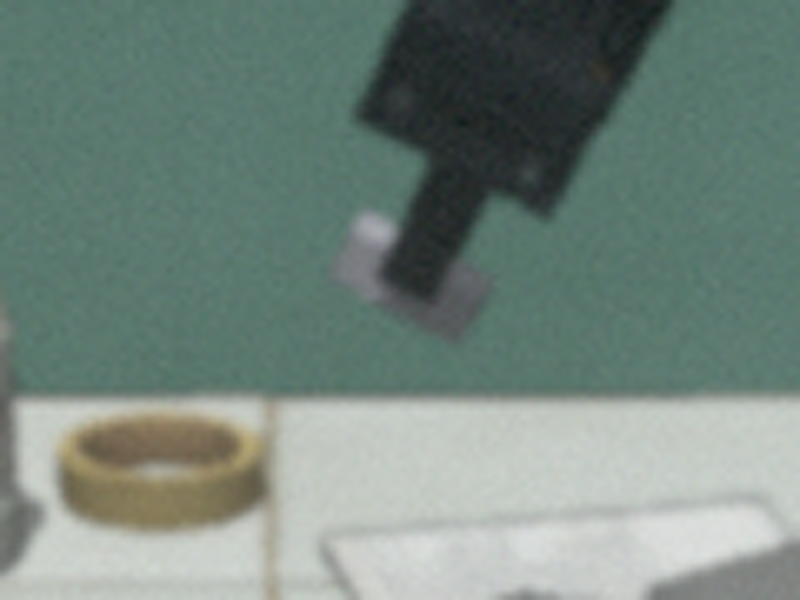

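```bash
python3 - <<'E'
from inc import *
print(r.get_state()['q'],[x for x in dir(r) if x[0]!='_'])
E
```

```text
[ 0.4361  0.5114 -0.1708  2.1858  0.9986  0.0432 -2.4903] ['Unreachable', 'find_in', 'finger_overhang', 'finish_job', 'get_state', 'snapshot']
```

```bash
python3 - <<'E'
from inc import *
print(R.from_quat(r.get_state()['eef_rot']).as_matrix()[:,2]*-.145)
E
```

```text
[-0.0592  0.0115  0.1319]
```

>>> move_arm(targets=[[[-0.059, 0.0115, 0.132, 0, 0, 0, 0.1], [-0.059, 0.0115, 0.132, 0, 0, 0, 0.1], [-0.059, 0.0115, 0.132, 0, 0, 0, 0.1], [-0.059, 0.0115, 0.132, 0, 0, 0, 0.1], [-0.059, 0.0115, 0.132, 0, 0, 0, 0.1]]])

```text
clock: 10.25
tool_pos: [0.5287, -0.2008, 0.2156]
eef_rot: [0.844, -0.492, 0.201, -0.072]
contact_force: [-0.6, -0.4, -2.1]
opening: 0.267
```

```bash
python3 - <<'E'
from inc import *
s=r.get_state();print(s['q'],s['tool_pos'],R.from_quat(s['eef_rot']).as_matrix()[:,2]*-.145)
E
```

```text
[ 0.5474  0.5198 -0.3481  2.1763  1.2806  0.1359 -2.0243] [ 0.5287 -0.2008  0.2156] [-0.0594  0.011   0.1318]
```

>>> move_arm(targets=[[[-0.059, 0.0115, 0.132, 0, 0, 0, 0.1], [-0.059, 0.0115, 0.132, 0, 0, 0, 0.1], [-0.059, 0.0115, 0.132, 0, 0, 0, 0.1], [-0.059, 0.0115, 0.132, 0, 0, 0, 0.1], [-0.059, 0.0115, 0.132, 0, 0, 0, 0.1]]])

```text
clock: 10.75
tool_pos: [0.5289, -0.1973, 0.217]
eef_rot: [0.966, -0.148, 0.21, 0.005]
contact_force: [-0.2, 0.2, -1.9]
opening: 0.268
```

>>> move_arm(targets=[[[-0.059, 0.0115, 0.132, 0, 0, 0, 0.1], [-0.059, 0.0115, 0.132, 0, 0, 0, 0.1], [-0.059, 0.0115, 0.132, 0, 0, 0, 0.1], [-0.059, 0.0115, 0.132, 0, 0, 0, 0.1], [-0.059, 0.0115, 0.132, 0, 0, 0, 0.1]]])

```text
clock: 11.25
tool_pos: [0.5274, -0.1936, 0.2174]
eef_rot: [0.955, 0.216, 0.187, 0.081]
contact_force: [0.2, -0.4, -2.0]
opening: 0.268
```

>>> move_arm(targets=[[[-0.059, 0.0115, 0.132, 0, 0, 0, 0.1], [-0.059, 0.0115, 0.132, 0, 0, 0, 0.1], [-0.059, 0.0115, 0.132, 0, 0, 0, 0.1], [-0.059, 0.0115, 0.132, 0, 0, 0, 0.1], [-0.059, 0.0115, 0.132, 0, 0, 0, 0.1]]])

```text
clock: 11.75
tool_pos: [0.5248, -0.1895, 0.2172]
eef_rot: [0.811, 0.55, 0.137, 0.144]
contact_force: [-0.2, -0.4, -1.8]
opening: 0.269
```

```bash
sed -i 's/return c-off\*P\[:3,2\],-P\[:3,1\]/return c-off*P[:3,2],P[:3,1]/' inc.py; python3 - <<'E'
from inc import *
p,x,z,P=tgt(.025,0,.040);goal(p,x,z)
s=r.get_state();print(s['q'])
E
```

```text
clk 11.75 pos [ 0.5248 -0.1895  0.2172] rv [-0.0977 -0.1046  0.1357] shift [-0.0182 -0.0047 -0.1295] F [-0.2377 -0.3649 -1.8426] op 0.26882926648926736
[ 0.7894  0.5879 -0.7892  2.1561  1.3295  0.4324  0.1552]
```

>>> move_arm(targets=[[[-0.048, -0.052, 0.068, -0.009, -0.002, -0.01, 0.1], [-0.048, -0.052, 0.068, -0.009, -0.002, -0.02, 0.1], [0, 0, 0, 0, 0, -0.02, 0.1], [0, 0, 0, 0, 0, 0, 0.1]]])

```text
clock: 12.15
tool_pos: [0.5113, -0.1973, 0.1789]
eef_rot: [0.783, 0.58, 0.14, 0.179]
contact_force: [-0.3, -0.0, -1.6]
opening: 0.268
```

```bash
python3 - <<'E'
from inc import *
p,x,z,P=tgt(.025,0,.040);goal(p,x,z)
s=r.get_state();print(s['q'])
E
```

```text
clk 12.15 pos [ 0.5113 -0.1973  0.1789] rv [-0.0274 -0.0608  0.0674] shift [-0.0047  0.003  -0.0912] F [-0.3238 -0.0303 -1.5508] op 0.26808753534616697
[ 0.7879  0.6655 -0.7916  2.2838  1.8709  0.4974 -0.2856]
```

>>> move_arm(targets=[[[-0.03, -0.065, 0.07, -0.005, 0.003, -0.02, 0.1], [0, 0, 0, 0, 0, -0.03, 0.1], [0, 0, 0, 0, 0, -0.025, 0.1], [0, 0, 0, 0, 0, 0, 0.1]]])

```text
clock: 12.55
tool_pos: [0.5047, -0.1991, 0.1066]
eef_rot: [0.761, 0.599, 0.146, 0.2]
contact_force: [0.3, -0.2, -2.7]
opening: 0.263
```

```bash
python3 - <<'E'
from inc import *
p,x,z,P=tgt(.025,0,.040);goal(p,x,z)
s=r.get_state();print(s['q'])
E
```

```text
clk 12.55 pos [ 0.5047 -0.1991  0.1066] rv [ 0.0105 -0.0266  0.0159] shift [ 0.0018  0.0048 -0.0189] F [ 0.2714 -0.1602 -2.6525] op 0.2625991875525636
[ 0.812   0.8918 -0.8727  2.3917  2.2167  0.7811 -0.5188]
```

>>> move_arm(targets=[[[0.01, -0.027, 0.016, 0.002, 0.005, -0.01, 0.1], [0, 0, 0, 0, 0, -0.009, 0.1], [0, 0, 0, 0.005, -0.001, -0.009, 0.1], [0, 0, 0, 0, 0, 0, 0.1]]])

```text
clock: 12.95
tool_pos: [0.5136, -0.1974, 0.0809]
eef_rot: [0.755, 0.603, 0.157, 0.205]
contact_force: [0.2, -0.2, -1.7]
opening: 0.265
```

```bash
python3 - <<'E'
from inc import *
p,x,z,P=tgt(.025,0,.010);goal(p,x,z)
s=r.get_state();print(s['q'])
b=snap('side');C=R.from_quat(s['eef_rot']).as_matrix();p=s['tool_pos']
B=np.eye(4);B[:3,:3]=np.c_[C[:,1]*-1,C[:,0],-C[:,2]]
if B[0,0]<0:B[:3,0]*=-1
B[:3,3]=p-C[:,2]*.0167
print('block in incline',np.linalg.inv(P)@B)
raw=b['frame'].copy()
def box(Q,h,col):
    for z in(-h,h):
        W=Q.copy();W[:3,3]+=W[:3,2]*z;cv2.polylines(b['frame'],[np.round(quad(b,W)*16).astype(np.int32)],True,col,1,cv2.LINE_AA,4)
box(B,.01,(255,0,0));F=P.copy();F[:3,3]-=P[:3,2]*.008;box(F,.008,(0,255,0))
g=lambda f:cv2.resize(f[150:230,290:370,::-1],(400,400),interpolation=cv2.INTER_CUBIC)
cv2.imwrite('pics/v10.png',np.hstack([g(raw),g(b['frame'])]))
E
```

```text
clk 12.95 pos [ 0.5136 -0.1974  0.0809] rv [ 0.0098 -0.0035  0.0002] shift [ 0.0076 -0.0002 -0.0192] F [ 0.2089 -0.1571 -1.6872] op 0.26514830759181274
[ 0.8111  0.9776 -0.8781  2.3975  2.3054  0.8606 -0.5516]
block in incline [[ 1.     -0.005   0.0012  0.0282]
 [ 0.005   0.9999  0.009  -0.0014]
 [-0.0012 -0.009   1.      0.0303]
 [ 0.      0.      0.      1.    ]]
```

View pics/v10.png

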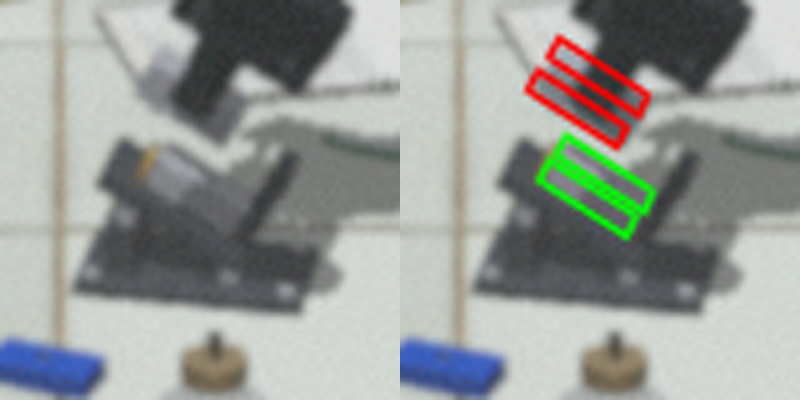

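>>> move_arm(targets=[[[0.01, -0.0035, 0, 0.003, 0.0008, -0.006, 0.1], [0, 0, 0, 0.002, -0.0005, -0.004, 0.1], [0, 0, 0, 0.001, -0.0002, -0.002, 0.1], [0, 0, 0, 0, 0, 0, 0.1]]])

```text
clock: 13.4
tool_pos: [0.5211, -0.1979, 0.0703]
eef_rot: [0.755, 0.602, 0.162, 0.204]
contact_force: [-0.5, -1.1, -2.2]
opening: 0.267
```

```bash
cat > w.py <<'E'
from inc import *
def where(off=.0167):
    P=tgt(0,0,0)[3];s=r.get_state();C=R.from_quat(s['eef_rot']).as_matrix();Pi=np.linalg.inv(P)
    c=(Pi@np.r_[s['tool_pos']-C[:,2]*off,1])[:3]*1000
    E=R.from_matrix(P[:3,:3]@np.array([[0,1,0],[1,0,0],[0,0,-1]]));rv=(E*R.from_matrix(C).inv()).as_rotvec()
    print('clk',s['clock'],'blk mm in inc',c,'need rv',rv,'F inc',P[:3,:3].T@s['contact_force'],'M',P[:3,:3].T@s['moment'],'op',s['opening'],'q',s['q'])
    print('axes inc x,y,z per mm',(P[:3,:3].T*.001).round(5).tolist())
E
python3 -c "
from w import *
where()"
```

```text
clk 13.4 blk mm in inc [29.2072 -0.3001 17.4205] need rv [ 0.0019  0.0024 -0.0001] F inc [-1.3713 -1.1834 -1.7928] M [ 0.1174  0.5513 -0.0549] op 0.2668882806262825 q [ 0.8125  1.0079 -0.8749  2.3809  2.3271  0.8681 -0.5509]
axes inc x,y,z per mm [[0.00084, -0.00019, 0.0005], [0.00022, 0.00097, 0.0], [-0.00049, 0.00011, 0.00087]]
```

>>> move_arm(targets=[[[0.002, 0.002, 0, 0.001, -0.0002, -0.0017, 0.1], [0, 0, 0, 0.001, -0.0002, -0.0017, 0.1], [0, 0, 0, 0, 0, 0, 0.1]]])

```text
clock: 13.7
tool_pos: [0.5231, -0.1983, 0.0666]
eef_rot: [0.756, 0.602, 0.161, 0.202]
contact_force: [0.5, 0.6, -1.7]
opening: 0.269
```

```bash
python3 -c "
from w import *
where()" | head -1
```

```text
clk 13.7 blk mm in inc [29.2465 -0.2403 13.2549] need rv [-0.0003 -0.     -0.0003] F inc [-0.5497  0.7206 -1.5891] M [ 0.0253  0.5329 -0.0196] op 0.26859428685247944 q [ 0.8114  1.0149 -0.8711  2.3727  2.3281  0.8641 -0.5462]
```

>>> move_arm(targets=[[[0, 0, 0, -0.0015, 0.0004, -0.001, 0.1], [0, 0, 0, 0.0008, -0.0002, -0.0013, 0.1], [0, 0, 0, 0.0005, -0.0001, -0.0009, 0.1], [0, 0, 0, 0, 0, 0, 0.1]]])

```text
clock: 14.1
tool_pos: [0.5227, -0.1981, 0.0631]
eef_rot: [0.755, 0.602, 0.161, 0.202]
contact_force: [1.1, 0.2, -2.2]
opening: 0.271
```

```bash
python3 -c "
from w import *
where()" | head -1
```

```text
clk 14.1 blk mm in inc [27.1048 -0.1619 10.4648] need rv [-0.0004 -0.0003 -0.0005] F inc [-0.2088  0.4485 -2.3658] M [ 0.1201  0.5304 -0.0849] op 0.2708454060933076 q [ 0.8108  1.0242 -0.8704  2.3743  2.335   0.8728 -0.5493]
```

>>> move_arm(targets=[[[0, 0, 0, 0.0005, -0.0001, -0.0009, 0.1], [0, 0, 0, 0, 0, 0, 0.1]]])

```text
clock: 14.3
tool_pos: [0.5231, -0.1981, 0.0625]
eef_rot: [0.755, 0.602, 0.161, 0.202]
contact_force: [0.1, 0.2, -1.3]
opening: 0.266
```

```bash
python3 -c "
from w import *
where()" | head -1
```

```text
clk 14.3 blk mm in inc [27.1217 -0.1073  9.7274] need rv [-0.     0.    -0.001] F inc [-0.6234  0.2313 -1.1477] M [ 0.0382  0.5795 -0.0568] op 0.2658167534421963 q [ 0.8104  1.026  -0.8701  2.3736  2.3363  0.874  -0.549 ]
```

>>> move_arm(targets=[[[0, 0, 0, 0.0005, -0.0001, -0.0009, 0.1], [0, 0, 0, 0.0003, -0.0001, -0.0005, 0.1], [0, 0, 0, 0, 0, 0, 0.1]]])

```text
clock: 14.6
tool_pos: [0.5231, -0.1981, 0.0626]
eef_rot: [0.755, 0.603, 0.161, 0.203]
contact_force: [-0.1, 1.2, -1.8]
opening: 0.267
```

```bash
python3 -c "
from w import *
where()" | head -1
```

```text
clk 14.6 blk mm in inc [27.1374 -0.0966  9.8242] need rv [ 0.0015  0.001  -0.0027] F inc [-1.1876  1.2033 -1.3886] M [ 0.1273  0.5318 -0.0637] op 0.26742838953788706 q [ 0.8102  1.0264 -0.8701  2.3749  2.3385  0.8762 -0.549 ]
```

>>> move_arm(targets=[[[0, 0, 0, 0.0005, -0.0001, -0.0009, 0.1], [0, 0, 0, 0, 0, 0, 0.1]]])

```text
clock: 14.8
tool_pos: [0.5231, -0.1982, 0.0626]
eef_rot: [0.754, 0.603, 0.161, 0.204]
contact_force: [-0.8, -0.1, -1.7]
opening: 0.266
```

```bash
python3 -c "
from w import *
where()" | head -1
```

```text
clk 14.8 blk mm in inc [27.1852 -0.1056  9.7403] need rv [ 0.0026  0.0017 -0.0038] F inc [-1.4993 -0.2946 -1.0442] M [ 0.0555  0.6315 -0.0315] op 0.2664923456455926 q [ 0.81    1.027  -0.8701  2.3754  2.3399  0.8778 -0.5489]
```

>>> move_arm(targets=[[[0, 0, 0, 0.0007, -0.0002, -0.0013, 0.1], [0.003, 0.002, -0.004, -0.0026, 0.0006, -0.0033, 0.1], [0, 0, 0, -0.0026, 0.0006, -0.0033, 0.1], [0, 0, 0, -0.0026, 0.0006, -0.0033, 0.1]]])

```text
clock: 15.2
tool_pos: [0.5235, -0.1983, 0.0626]
eef_rot: [0.751, 0.602, 0.167, 0.215]
contact_force: [-5.6, -1.6, 20.9]
opening: 0.271
```

```bash
python3 -c "
from w import *
where()" | head -1
```

```text
clk 15.2 blk mm in inc [27.1157 -0.1274  9.5476] need rv [ 0.0141  0.0257 -0.0046] F inc [ 6.0494 -2.8144 20.5875] M [-0.5076 -0.8198 -0.0964] op 0.27103046200935943 q [ 0.8115  1.0455 -0.8817  2.3976  2.3752  0.932  -0.5736]
```

>>> move_arm(targets=[[[0.014, 0.026, -0.005, -0.0003, 0.0001, 0.0005, 0.1], [0, 0, 0, -0.005, 0.0011, -0.003, 0.1], [0, 0, 0, -0.005, 0.0011, -0.003, 0.1]]])

```text
clock: 15.5
tool_pos: [0.5147, -0.1964, 0.0581]
eef_rot: [0.756, 0.601, 0.162, 0.204]
contact_force: [-0.2, 0.1, -2.3]
opening: 0.269
```

```bash
python3 -c "
from w import *
where()" | head -1
```

```text
clk 15.5 blk mm in inc [17.4653 -0.266  10.1019] need rv [0.0013 0.0038 0.0013] F inc [-1.353   0.0155 -1.916 ] M [ 0.0214  0.6137 -0.0346] op 0.26853794319731555 q [ 0.8125  1.0447 -0.877   2.4023  2.3597  0.9158 -0.5749]
```

>>> move_arm(targets=[[[0, 0.003, 0, 0.0003, -0.0001, -0.0006, 0.1], [0, 0, 0, -0.0031, 0.0007, -0.0024, 0.1], [0, 0, 0, -0.0031, 0.0007, -0.0023, 0.1]]])

```text
clock: 15.8
tool_pos: [0.5111, -0.195, 0.0552]
eef_rot: [0.753, 0.602, 0.164, 0.208]
contact_force: [-1.3, -0.5, 11.1]
opening: 0.27
```

```bash
python3 -c "
from w import *
where()" | head -1
```

```text
clk 15.8 blk mm in inc [12.607   0.2968  9.5749] need rv [ 0.0058  0.0107 -0.0021] F inc [ 4.5231 -0.7878 10.2054] M [-0.1043 -0.6192 -0.0378] op 0.26959883849818495 q [ 0.8122  1.0602 -0.882   2.4209  2.3797  0.9498 -0.5891]
```

>>> move_arm(targets=[[[0, 0.004, 0, -0.0036, 0.0006, -0.0021, 0.1], [0, 0, 0, -0.0033, 0.0006, -0.0022, 0.1]]])

```text
clock: 16.0
tool_pos: [0.5061, -0.1934, 0.0522]
eef_rot: [0.753, 0.602, 0.164, 0.209]
contact_force: [-1.1, -1.4, 8.5]
opening: 0.271
```

```bash
python3 -c "
from w import *
where()" | head -1
```

```text
clk 16.0 blk mm in inc [6.5321 0.744  9.5876] need rv [ 0.0071  0.0128 -0.0037] F inc [ 3.5689 -1.6105  7.7003] M [-0.0137 -0.5196 -0.08  ] op 0.27063668297887056 q [ 0.8115  1.0729 -0.8845  2.4385  2.3941  0.9764 -0.6025]
```

>>> move_arm(targets=[[[0, 0.004, 0, -0.0026, 0.0005, -0.0017, 0.1], [0, 0, 0, -0.0017, 0.0004, -0.0012, 0.1]]])

```text
clock: 16.2
tool_pos: [0.5038, -0.1924, 0.0508]
eef_rot: [0.752, 0.603, 0.165, 0.21]
contact_force: [-1.9, -1.3, 7.5]
opening: 0.264
```

```bash
python3 -c "
from w import *
where()" | head -1
```

```text
clk 16.2 blk mm in inc [3.6181 1.264  9.6047] need rv [ 0.0091  0.0154 -0.0052] F inc [ 2.4213 -1.6901  7.2285] M [-0.1455 -0.4475 -0.0571] op 0.26449445468915234 q [ 0.81    1.0807 -0.8863  2.4489  2.4027  0.9942 -0.6103]
```

>>> move_arm(targets=[[[0.006, 0.01, -0.005, -0.002, -0.0004, -0.0011, 0.1], [0, 0, 0, -0.0018, -0.0002, -0.0011, 0.1], [0, 0, 0, -0.0014, 0, -0.001, 0.1]]])

```text
clock: 16.5
tool_pos: [0.5011, -0.1919, 0.0492]
eef_rot: [0.753, 0.602, 0.165, 0.208]
contact_force: [-0.3, -1.3, 10.2]
opening: 0.271
```

```bash
python3 -c "
from w import *
where()" | head -1
```

```text
clk 16.5 blk mm in inc [0.4609 0.9972 9.5752] need rv [ 0.0039  0.013  -0.0032] F inc [ 5.1032 -1.3395  8.8532] M [-0.0898 -0.6242 -0.0103] op 0.270661609188286 q [ 0.8137  1.0847 -0.8873  2.4533  2.4053  0.9954 -0.6139]
```

>>> move_arm(targets=[[[0, 0, 0, -0.0014, -0.0002, -0.001, 0.1], [0, 0, 0, -0.0014, -0.0002, -0.001, 0.1]]])

```text
clock: 16.7
tool_pos: [0.5013, -0.1919, 0.0493]
eef_rot: [0.752, 0.602, 0.168, 0.211]
contact_force: [-0.0, -0.6, 8.7]
opening: 0.264
```

```bash
python3 -c "
from w import *
where()" | head -1
```

```text
clk 16.7 blk mm in inc [0.5326 1.0423 9.5888] need rv [ 0.0057  0.0217 -0.0053] F inc [ 4.4573 -0.5465  7.4811] M [ 0.0417 -0.4472 -0.0983] op 0.26421352619385086 q [ 0.8158  1.0912 -0.8903  2.4601  2.4183  1.0106 -0.6195]
```

>>> move_arm(targets=[[[0.006, 0.022, -0.005, 0, 0, 0.0004, 0.1], [0, 0, 0, -0.0025, 0.0001, -0.0015, 0.1], [0, 0, 0, -0.0025, 0.0001, -0.0015, 0.1]]])

```text
clock: 17.0
tool_pos: [0.5011, -0.1917, 0.0492]
eef_rot: [0.754, 0.602, 0.165, 0.207]
contact_force: [3.1, -0.5, 11.1]
opening: 0.267
```

```bash
python3 -c "
from w import *
where()
a=snap('top');b=snap('side')
g=lambda s,r0,c0,n:cv2.resize(s['frame'][r0:r0+n,c0:c0+n,::-1],(400,400),interpolation=cv2.INTER_CUBIC)
cv2.imwrite('pics/v11.png',np.hstack([g(a,215,400,80),g(b,150,290,70)]))"
```

```text
clk 17.0 blk mm in inc [0.4561 1.2377 9.5961] need rv [ 0.0027  0.0121 -0.0022] F inc [8.2656 0.2206 8.0687] M [-0.0372 -1.1003 -0.0568] op 0.267198173289162 q [ 0.8134  1.0839 -0.8874  2.4524  2.4034  0.9933 -0.6143]
axes inc x,y,z per mm [[0.00084, -0.00019, 0.0005], [0.00022, 0.00097, 0.0], [-0.00049, 0.00011, 0.00087]]
```

>>> move_arm(targets=[[[0, 0, 0, 0, 0, 0, 0.3], [0, 0, 0, 0, 0, 0, 0.45], [0, 0, 0, 0, 0, 0, 0.45], [0, 0, 0, 0.002, -0.0005, -0.0035, 0.45], [0, 0, 0, 0.0015, -0.0003, -0.0026, 0.45]]])

```text
clock: 17.6
tool_pos: [0.5022, -0.1924, 0.0405]
eef_rot: [0.754, 0.602, 0.164, 0.205]
contact_force: [0.3, -0.1, 0.6]
opening: 0.452
```

```bash
python3 -c "
from w import *
where()" | head -1
```

```text
clk 17.6 blk mm in inc [-2.7454  0.7855  1.4312] need rv [ 0.0017  0.0085 -0.0021] F inc [ 0.5656 -0.0813  0.4053] M [ 0.0852  0.3655 -0.0427] op 0.45208644410996623 q [ 0.8119  1.1037 -0.8801  2.4449  2.4135  1.0002 -0.6113]
```

>>> move_arm(targets=[[[0, 0, 0, 0.0005, -0.0001, -0.0009, 0.35], [0, 0, 0, 0, 0, 0, 0.1], [0, 0, 0, 0, 0, 0, 0.1], [0, 0, 0, 0, 0, 0, 0.1], [0, 0, 0, 0, 0, 0, 0.1]]], force=40)

```text
clock: 18.1
tool_pos: [0.5026, -0.1925, 0.0385]
eef_rot: [0.754, 0.602, 0.164, 0.205]
contact_force: [1.1, -0.2, -0.1]
opening: 0.27
```

```bash
python3 -c "
from w import *
where()" | head -1
```

```text
clk 18.1 blk mm in inc [-3.38    0.7873 -0.4536] need rv [ 0.0011  0.0074 -0.0017] F inc [ 0.8731  0.0098 -0.6484] M [ 0.0421  0.4176 -0.0086] op 0.2698529400818592 q [ 0.8114  1.1079 -0.8786  2.4426  2.4149  1.0009 -0.6104]
```

>>> move_arm(targets=[[[0, 0, 0, 0, 0, 0, 0.35], [0, 0, 0, 0, 0, 0, 0.5], [0, 0, 0, -0.005, 0.001, 0.009, 0.5], [0, 0, 0, -0.01, 0.002, 0.017, 0.5], [0, 0, 0, -0.015, 0.003, 0.026, 0.5]]])

```text
clock: 18.6
tool_pos: [0.4717, -0.1862, 0.0905]
eef_rot: [0.755, 0.601, 0.163, 0.204]
contact_force: [0.2, 1.0, 0.7]
opening: 0.503
```

>>> move_arm(targets=[[[0, 0, 0, -0.01, 0.02, 0.035, 0.5], [0.03, 0.07, 0, 0, 0.04, 0.03, 0.5], [0.03, 0.13, 0, 0.005, 0.045, 0.01, 0.5], [0.03, 0.13, 0, 0.005, 0.045, 0.005, 0.5], [0.03, 0.13, 0.03, 0.005, 0.045, 0, 0.5]]])

```text
clock: 19.1
tool_pos: [0.4551, -0.076, 0.1587]
eef_rot: [0.774, 0.623, 0.056, 0.1]
contact_force: [-1.1, -0.9, -0.5]
opening: 0.501
```

```bash
python3 -c "
from w import *
where()
a=snap('top');b=snap('side')
for q in ('thick_center','thin_center'):
  print(q,[(o['centre'],o['score']) for o in r.find_in(a,q)],[(o['centre'],o['score']) for o in r.find_in(b,q)])
g=lambda s,r0,c0,n:cv2.resize(s['frame'][r0:r0+n,c0:c0+n,::-1],(400,400),interpolation=cv2.INTER_CUBIC)
# thick face fit: upper face at z=20mm in the incline frame
P=tgt(0,0,.02)[3];o=P@[0,0,.02,1];v,f=fit(a,o[0],o[1],o[2],YAW,np.pi/6);print('top fit rel',(np.linalg.inv(P)@[v[0],v[1],o[2],1])*1000,v[2],f)
best=max((fit(a,.4522,.2093,.037,w) for w in(.3,.7,.9134,1.2)),key=lambda o:-o[1]);print('thin',best)
cv2.imwrite('pics/v11.png',np.hstack([g(a,215,395,90),g(b,150,290,80)]))"
```

```text
clk 19.1 blk mm in inc [ -0.9491 104.3778 139.0392] need rv [-0.0287 -0.2988  0.0007] F inc [-0.9943 -1.108  -0.0549] M [-0.0336  0.1861 -0.0587] op 0.5006395685885358 q [ 0.4898  0.634  -0.7672  2.309   1.3716  0.547  -0.0502]
axes inc x,y,z per mm [[0.00084, -0.00019, 0.0005], [0.00022, 0.00097, 0.0], [-0.00049, 0.00011, 0.00087]]
thick_center [([288.7, 158.2], 0.78), ([166.1, 230.6], 0.65)] [([316.0, 213.6], 0.91), ([181.5, 333.8], 0.66)]
thin_center [([284.7, 248.9], 0.71), ([324.2, 374.0], 0.58), ([228.3, 387.6], 0.56)] [([229.0, 387.5], 0.75), ([289.1, 365.9], 0.66), ([219.6, 299.3], 0.6)]
top fit rel [  -0.3938    1.508    20.2273 1000.    ] -0.27117883960778333 -240.0
thin (array([0.452 , 0.2097, 0.9145]), np.float64(-240.0))
```

View pics/v11.png

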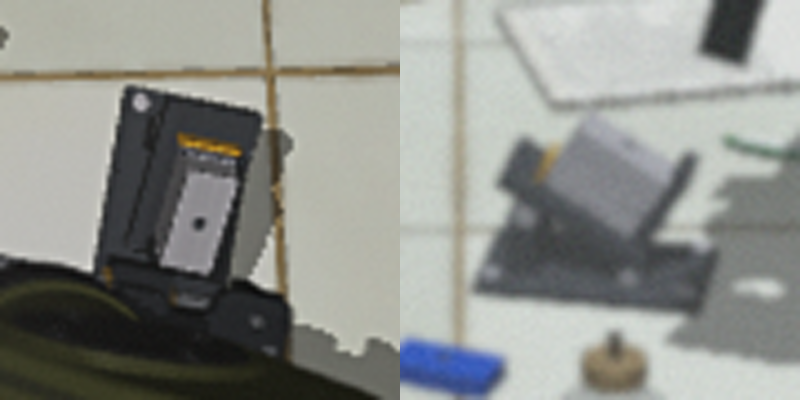

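```bash
python3 -c "
from w import *
a=.9145+np.pi/2
goal([.452,.2095,.017],[np.cos(a),np.sin(a),0],[0,0,-1])"
```

```text
clk 19.4 pos [ 0.4537 -0.0783  0.1563] rv [-0.0417  0.2367  1.1271] shift [-0.0017  0.2878 -0.1393] F [-0.3482 -0.5999 -0.1302] op 0.4994644130663262
```

>>> move_arm(targets=[[[-0.005, 0.03, 0.141, 0, 0.036, 0.005, 0.6], [-0.005, 0.03, 0.141, 0, 0.036, 0.005, 0.6], [-0.005, 0.03, 0.141, 0, 0.036, 0, 0.6], [-0.005, 0.03, 0.141, 0, 0.036, 0, 0.6], [-0.005, 0.03, 0.141, 0, 0.036, 0, 0.6]]], force=30)

```text
clock: 19.9
tool_pos: [0.4454, 0.0915, 0.1628]
eef_rot: [0.508, 0.86, 0.011, 0.039]
contact_force: [-0.1, -0.0, -1.1]
opening: 0.599
```

>>> move_arm(targets=[[[-0.005, 0.03, 0.141, 0, 0.036, 0, 0.6], [-0.005, 0.03, 0.141, 0, 0.036, 0, 0.6], [-0.005, 0.03, 0.141, 0, 0.03, 0, 0.6], [0, 0, 0, 0, 0, 0, 0.6]]])

```text
clock: 20.3
tool_pos: [0.4442, 0.1938, 0.1601]
eef_rot: [0.308, 0.951, -0.012, 0.0]
contact_force: [-0.5, 0.4, 0.2]
opening: 0.595
```

```bash
python3 -c "
from w import *
a=.9145+np.pi/2
goal([.452,.2095,.017],[np.cos(a),np.sin(a),0],[0,0,-1]);print(r.get_state()['q'])"
```

```text
clk 20.3 pos [0.4442 0.1938 0.1601] rv [ 0.0223 -0.0072 -0.0307] shift [ 0.0078  0.0157 -0.1431] F [-0.506   0.4147  0.2492] op 0.5954946965282815
[ 0.108   0.8378 -1.1028  2.0031  0.9507  0.9691  1.0109]
```

>>> move_arm(targets=[[[0.022, -0.007, -0.03, 0.008, 0.016, -0.04, 0.6], [0, 0, 0, 0, 0, -0.04, 0.6], [0, 0, 0, 0, 0, -0.03, 0.6], [0, 0, 0, 0, 0, -0.013, 0.6], [0, 0, 0, 0, 0, 0, 0.6]]])

```text
clock: 20.8
tool_pos: [0.4518, 0.1997, 0.03]
eef_rot: [0.328, 0.945, -0.003, 0.002]
contact_force: [-0.9, 0.9, -0.1]
opening: 0.604
```

```bash
python3 -c "
from w import *
a=.9145+np.pi/2
goal([.452,.2095,.017],[np.cos(a),np.sin(a),0],[0,0,-1]);print(r.get_state()['q'])"
```

```text
clk 20.8 pos [0.4518 0.1997 0.03  ] rv [0.0059 0.0014 0.0125] shift [ 0.0002  0.0098 -0.013 ] F [-0.9407  0.8559 -0.079 ] op 0.6037154038943455
[ 0.004   1.0291 -0.9058  2.0649  1.2785  0.7874  0.7254]
```

>>> move_arm(targets=[[[0.006, 0.001, 0.012, 0, 0.01, 0, 0.6], [0, 0, 0, 0, 0, 0, 0.6]]])

```text
clock: 21.0
tool_pos: [0.4516, 0.208, 0.0303]
eef_rot: [0.323, 0.946, -0.0, 0.0]
contact_force: [-0.8, 0.5, -0.0]
opening: 0.599
```

```bash
python3 -c "
from w import *
a=.9145+np.pi/2
goal([.452,.2095,.017],[np.cos(a),np.sin(a),0],[0,0,-1])"
```

```text
clk 21.0 pos [0.4516 0.208  0.0303] rv [0.0003 0.0001 0.0024] shift [ 0.0004  0.0015 -0.0133] F [-0.8175  0.5431 -0.0326] op 0.599192786910769
```

>>> move_arm(targets=[[[0, 0, 0.002, 0.0004, 0.0015, -0.007, 0.6], [0, 0, 0, 0, 0, -0.005, 0.6], [0, 0, 0, 0, 0, -0.001, 0.6]]])

```text
clock: 21.3
tool_pos: [0.4535, 0.2099, 0.0184]
eef_rot: [0.323, 0.946, 0.001, 0.002]
contact_force: [0.2, 0.4, -0.4]
opening: 0.605
```

```bash
python3 -c "
from w import *
a=.9145+np.pi/2
goal([.452,.2095,.017],[np.cos(a),np.sin(a),0],[0,0,-1])"
```

```text
clk 21.3 pos [0.4535 0.2099 0.0184] rv [-0.0014  0.0041  0.0015] shift [-0.0015 -0.0004 -0.0014] F [ 0.1539  0.4207 -0.4271] op 0.6050586193725968
```

>>> move_arm(targets=[[[-0.001, 0.004, 0.001, -0.0015, -0.0004, -0.0015, 0.6], [0, 0, 0, 0, 0, 0, 0.4], [0, 0, 0, 0, 0, 0, 0.1], [0, 0, 0, 0, 0, 0, 0.1], [0, 0, 0, 0, 0, 0, 0.1]]])

```text
clock: 21.8
tool_pos: [0.452, 0.2097, 0.0171]
eef_rot: [0.322, 0.947, 0.0, 0.0]
contact_force: [-0.2, -0.2, -0.1]
opening: 0.263
```

>>> move_arm(targets=[[[0, 0, 0, 0, 0, 0, 0.1], [0, 0, 0, 0, 0, 0, 0.1]]])

```text
clock: 22.0
tool_pos: [0.452, 0.2096, 0.0171]
eef_rot: [0.322, 0.947, 0.0, 0.0]
contact_force: [-1.0, -0.4, -1.1]
opening: 0.255
```

```bash
python3 -c "
from w import *
a=.9145+np.pi/2
goal([.452,.2095,.017],[np.cos(a),np.sin(a),0],[0,0,-1])"
```

```text
clk 22.0 pos [0.452  0.2096 0.0171] rv [-0.0005  0.0004  0.0003] shift [-0.     -0.0001 -0.0001] F [-1.0183 -0.4371 -1.1196] op 0.2550615302154575
```

>>> move_arm(targets=[[[0, 0, 0, 0, 0, 0.01, 0.1], [0, 0, 0, 0, 0, 0.03, 0.1], [0, 0, 0, 0, 0, 0.045, 0.1], [0, 0, 0, 0, -0.01, 0.045, 0.1], [0, 0, -0.1, 0.004, -0.03, 0.03, 0.1]]])

```text
clock: 22.5
tool_pos: [0.4517, 0.1718, 0.1812]
eef_rot: [0.366, 0.931, -0.0, -0.004]
contact_force: [1.1, -1.4, -1.2]
opening: 0.252
```

>>> move_arm(targets=[[[0, 0, -0.13, 0.007, -0.045, 0.005, 0.1], [0, 0, -0.14, 0.007, -0.045, 0, 0.1], [0, 0, -0.14, 0.007, -0.045, 0, 0.1], [0, 0, -0.14, 0.007, -0.045, 0, 0.1], [0, 0, -0.14, 0.007, -0.045, 0, 0.1]]])

```text
clock: 23.0
tool_pos: [0.4881, -0.0547, 0.196]
eef_rot: [0.666, 0.746, 0.006, 0.002]
contact_force: [0.2, -0.3, -1.0]
opening: 0.258
```

>>> move_arm(targets=[[[0, 0, -0.14, 0.007, -0.045, 0, 0.1], [0, 0, -0.14, 0.007, -0.045, 0, 0.1], [0, 0, -0.05, 0.007, -0.045, 0, 0.1], [-0.03, -0.12, 0, 0, -0.02, 0, 0.1], [-0.03, -0.12, 0, 0, -0.02, 0, 0.1]]])

```text
clock: 23.5
tool_pos: [0.5135, -0.2425, 0.2002]
eef_rot: [0.78, 0.611, 0.087, 0.106]
contact_force: [0.8, -1.2, -1.7]
opening: 0.25
```

```bash
python3 -c "
from w import *
p,x,z,P=tgt(.027,.0008,.066,.0139);goal(p,x,z);where(.0139)"
```

```text
clk 23.5 pos [ 0.5135 -0.2425  0.2002] rv [-0.0637 -0.2413  0.0147] shift [-0.0191  0.0519 -0.0866] F [ 0.8014 -1.2299 -1.6841] op 0.24996684747520365
clk 23.5 blk mm in inc [ 99.8583 -45.4951 125.4284] need rv [-0.0637 -0.2413  0.0147] F inc [ 0.0727 -1.0193 -1.9866] M [-0.1016  0.0991  0.0504] op 0.24996684747520365 q [ 0.8896  0.6586 -0.8118  2.0178  0.9788  0.5496  0.755 ]
axes inc x,y,z per mm [[0.00084, -0.00019, 0.0005], [0.00022, 0.00097, 0.0], [-0.00049, 0.00011, 0.00087]]
```

>>> move_arm(targets=[[[-0.03, -0.12, 0.007, -0.006, 0.025, -0.01, 0.1], [-0.03, -0.12, 0.007, -0.006, 0.02, -0.01, 0.1], [0, 0, 0, -0.005, 0.006, -0.01, 0.1], [0, 0, 0, 0, 0, -0.01, 0.1], [0, 0, 0, 0, 0, 0, 0.1]]])

```text
clock: 24.0
tool_pos: [0.506, -0.2425, 0.1733]
eef_rot: [0.777, 0.6, 0.094, 0.167]
contact_force: [0.2, 0.0, -1.4]
opening: 0.252
```

```bash
python3 -c "
from w import *
p,x,z,P=tgt(.027,.0008,.066,.0139);goal(p,x,z);where(.0139)"
```

```text
clk 24.0 pos [ 0.506  -0.2425  0.1733] rv [ 0.017  -0.1501  0.0444] shift [-0.0116  0.0519 -0.0597] F [ 0.1715  0.0409 -1.4029] op 0.2522932591403851
clk 24.0 blk mm in inc [ 78.6916 -46.2502 106.0816] need rv [ 0.017  -0.1501  0.0444] F inc [-0.5646  0.0782 -1.2939] M [ 0.0876  0.2518 -0.0938] op 0.2522932591403851 q [ 0.7735  0.6497 -0.6594  2.1867  1.5771  0.417   0.1213]
axes inc x,y,z per mm [[0.00084, -0.00019, 0.0005], [0.00022, 0.00097, 0.0], [-0.00049, 0.00011, 0.00087]]
```

>>> move_arm(targets=[[[0.008, -0.075, 0.022, -0.006, 0.025, -0.005, 0.1], [0.008, -0.075, 0.022, -0.006, 0.025, -0.005, 0.1], [0, 0, 0, 0, 0.005, -0.01, 0.1], [0, 0, 0, 0, 0, 0, 0.1]]])

```text
clock: 24.4
tool_pos: [0.4961, -0.2084, 0.1571]
eef_rot: [0.764, 0.601, 0.13, 0.194]
contact_force: [0.4, -0.4, -0.9]
opening: 0.251
```

```bash
python3 -c "
from w import *
p,x,z,P=tgt(.027,.0008,.066,.0139);goal(p,x,z);where(.0139)"
```

```text
clk 24.4 pos [ 0.4961 -0.2084  0.1571] rv [ 0.0206 -0.0595  0.0204] shift [-0.0017  0.0178 -0.0435] F [ 0.4238 -0.3636 -0.9462] op 0.25139506671174516
clk 24.4 blk mm in inc [ 54.3607 -15.6082 100.8266] need rv [ 0.0206 -0.0595  0.0204] F inc [-0.0449 -0.2596 -1.0666] M [ 0.1342  0.3991 -0.0608] op 0.25139506671174516 q [ 0.8141  0.7226 -0.8143  2.3451  2.0347  0.5872 -0.3661]
axes inc x,y,z per mm [[0.00084, -0.00019, 0.0005], [0.00022, 0.00097, 0.0], [-0.00049, 0.00011, 0.00087]]
```

>>> move_arm(targets=[[[0.02, -0.06, 0.02, -0.002, 0.018, -0.01, 0.1], [0, 0, 0, 0, 0, -0.02, 0.1], [0, 0, 0, 0, 0, -0.013, 0.1], [0, 0, 0, 0, 0, 0, 0.1]]])

```text
clock: 24.8
tool_pos: [0.4964, -0.1934, 0.1166]
eef_rot: [0.756, 0.6, 0.161, 0.207]
contact_force: [-0.1, -0.2, -1.4]
opening: 0.253
```

```bash
python3 -c "
from w import *
p,x,z,P=tgt(.027,.0008,.036,.0139);goal(p,x,z);where(.0139)"
```

```text
clk 24.8 pos [ 0.4964 -0.1934  0.1166] rv [0.0068 0.0055 0.0053] shift [ 0.0126 -0.0005 -0.0289] F [-0.1352 -0.1578 -1.3663] op 0.2526757795608791
clk 24.8 blk mm in inc [30.5962 -1.396  67.2912] need rv [0.0068 0.0055 0.0053] F inc [-0.7667 -0.184  -1.135 ] M [ 0.0969  0.4548 -0.0169] op 0.2526757795608791 q [ 0.8353  0.8888 -0.9106  2.4411  2.2641  0.8223 -0.565 ]
axes inc x,y,z per mm [[0.00084, -0.00019, 0.0005], [0.00022, 0.00097, 0.0], [-0.00049, 0.00011, 0.00087]]
```

>>> move_arm(targets=[[[0.007, 0.005, 0.005, 0.006, 0, -0.013, 0.1], [0, 0, 0, 0.005, -0.0005, -0.012, 0.1], [0, 0, 0, 0.0025, 0, -0.0055, 0.1], [0, 0, 0, 0, 0, 0, 0.1]]])

```text
clock: 25.2
tool_pos: [0.5127, -0.1967, 0.0881]
eef_rot: [0.756, 0.601, 0.16, 0.206]
contact_force: [0.3, 0.4, -1.2]
opening: 0.256
```

```bash
python3 -c "
from w import *
where(.0139)"|head -1
```

```text
clk 25.2 blk mm in inc [30.7705 -0.959  34.2793] need rv [0.0057 0.0029 0.0033] F inc [-0.416   0.5051 -1.163 ] M [ 0.0814  0.4183 -0.0504] op 0.2562260571220235 q [ 0.8182  0.9633 -0.8876  2.4028  2.3001  0.8539 -0.5556]
```

>>> move_arm(targets=[[[0.006, 0.003, 0.003, -0.0002, 0.0019, -0.006, 0.1], [0, 0, 0, 0.001, -0.0002, -0.0017, 0.1], [0, 0, 0, 0, 0, 0, 0.1]]])

```text
clock: 25.5
tool_pos: [0.5137, -0.195, 0.0808]
eef_rot: [0.755, 0.602, 0.161, 0.203]
contact_force: [0.2, 0.0, -1.5]
opening: 0.254
```

```bash
python3 -c "
from w import *
where(.0139)"|head -1
```

```text
clk 25.5 blk mm in inc [27.704   0.8967 27.7148] need rv [ 0.0004  0.0003 -0.0004] F inc [-0.6132  0.0852 -1.3575] M [ 0.0583  0.4884 -0.0496] op 0.2543355661292283 q [ 0.8165  0.9814 -0.8856  2.3998  2.3105  0.86   -0.556 ]
```

Good pose; last 2 mm in small steps.

>>> move_arm(targets=[[[0, 0, 0, 0.0004, -0.0001, -0.0009, 0.1], [0, 0, 0, 0.0004, -0.0001, -0.0009, 0.1], [0, 0, 0, 0, 0, 0, 0.1]]])

```text
clock: 25.8
tool_pos: [0.5144, -0.1952, 0.0793]
eef_rot: [0.755, 0.602, 0.161, 0.203]
contact_force: [0.4, 0.5, -0.7]
opening: 0.255
```

```bash
python3 -c "
from w import *
where(.0139)"|head -1
```

```text
clk 25.8 blk mm in inc [27.6159  0.8381 26.0322] need rv [ 0.0007  0.0005 -0.0007] F inc [-0.1222  0.5512 -0.7628] M [0.0487 0.495  0.0057] op 0.25454086175367685 q [ 0.8158  0.9854 -0.8845  2.3982  2.3131  0.8623 -0.5558]
```

>>> move_arm(targets=[[[0, 0, 0, 0.0005, -0.0001, -0.0009, 0.1], [0, 0, 0, 0.0004, -0.0001, -0.0007, 0.1]]])

```text
clock: 26.0
tool_pos: [0.5151, -0.1952, 0.0788]
eef_rot: [0.755, 0.603, 0.162, 0.204]
contact_force: [-4.9, -0.3, 11.0]
opening: 0.254
```

```bash
python3 -c "
from w import *
where(.0139)"|head -1
```

```text
clk 26.0 blk mm in inc [27.921   0.9956 25.2685] need rv [ 0.002   0.0019 -0.0022] F inc [ 1.3982 -1.3851 11.9108] M [-0.1916  0.3096 -0.0629] op 0.2540125382834095 q [ 0.8154  0.9876 -0.8847  2.3979  2.3156  0.8653 -0.5553]
```

>>> move_arm(targets=[[[0.002, 0.002, -0.002, -0.0042, 0.0008, -0.0025, 0.1], [0, 0, 0, -0.0042, 0.0008, -0.0026, 0.1]]])

```text
clock: 26.2
tool_pos: [0.5078, -0.1938, 0.0752]
eef_rot: [0.755, 0.602, 0.162, 0.204]
contact_force: [0.4, 0.0, -1.3]
opening: 0.256
```

```bash
python3 -c "
from w import *
where(.0139)"|head -1
```

```text
clk 26.2 blk mm in inc [19.6918  0.7544 25.7767] need rv [ 0.0017  0.0036 -0.0004] F inc [-0.3353  0.1102 -1.3234] M [ 0.0644  0.4227 -0.0393] op 0.2561650243182296 q [ 0.8177  1.002  -0.8908  2.4215  2.3336  0.8967 -0.5765]
```

>>> move_arm(targets=[[[0, 0.002, 0, 0.0004, -0.0001, -0.0008, 0.1], [0, 0, 0, -0.003, 0.0006, -0.0025, 0.1], [0, 0, 0, -0.0032, 0.0006, -0.0023, 0.1]]])

```text
clock: 26.5
tool_pos: [0.505, -0.1927, 0.0732]
eef_rot: [0.753, 0.602, 0.164, 0.208]
contact_force: [-0.1, -0.1, 6.4]
opening: 0.249
```

```bash
python3 -c "
from w import *
where(.0139)"|head -1
```

```text
clk 26.5 blk mm in inc [16.0148  1.1651 25.5765] need rv [ 0.0064  0.0119 -0.0037] F inc [ 3.1923 -0.1463  5.5853] M [ 0.045  -0.2368 -0.0206] op 0.24919891380133913 q [ 0.8177  1.0156 -0.8965  2.4391  2.3534  0.929  -0.5913]
```

>>> move_arm(targets=[[[0, 0.002, 0, -0.0032, 0.0005, -0.0022, 0.1], [0, 0, 0, -0.0032, 0.0005, -0.0022, 0.1]]])

```text
clock: 26.7
tool_pos: [0.5013, -0.1915, 0.071]
eef_rot: [0.752, 0.603, 0.166, 0.21]
contact_force: [-0.2, -0.1, 6.7]
opening: 0.25
```

```bash
python3 -c "
from w import *
where(.0139)"|head -1
```

```text
clk 26.7 blk mm in inc [11.4021  1.4888 25.6162] need rv [ 0.0083  0.017  -0.0053] F inc [ 3.2517 -0.1581  5.8808] M [ 0.0566 -0.2265 -0.0455] op 0.24991199188490015 q [ 0.8177  1.028  -0.9006  2.4562  2.3696  0.9567 -0.6055]
```

>>> move_arm(targets=[[[0.006, 0.012, -0.004, -0.0034, -0.0001, -0.0021, 0.1], [0, 0, 0, -0.0034, 0.0002, -0.0021, 0.1]]])

```text
clock: 26.9
tool_pos: [0.4964, -0.1908, 0.0681]
eef_rot: [0.754, 0.602, 0.164, 0.206]
contact_force: [-0.4, -0.3, 3.2]
opening: 0.258
```

```bash
python3 -c "
from w import *
where(.0139)"|head -1
```

```text
clk 26.9 blk mm in inc [ 5.8391  1.0513 25.6056] need rv [ 0.0029  0.0099 -0.0031] F inc [ 1.3733 -0.4184  2.9303] M [ 0.0931 -0.0074 -0.0024] op 0.25808185109728765 q [ 0.8202  1.0328 -0.9005  2.4631  2.3697  0.9584 -0.6098]
```

>>> move_arm(targets=[[[0.003, 0.005, -0.002, -0.0029, -0.0001, -0.002, 0.1], [0, 0, 0, -0.0024, 0.0001, -0.0017, 0.1]]])

```text
clock: 27.1
tool_pos: [0.4932, -0.1903, 0.0662]
eef_rot: [0.753, 0.602, 0.166, 0.206]
contact_force: [-0.2, -0.1, 8.8]
opening: 0.253
```

```bash
python3 -c "
from w import *
where(.0139)"|head -1
```

```text
clk 27.1 blk mm in inc [ 2.1059  0.7825 25.545 ] need rv [ 0.0013  0.0116 -0.0034] F inc [ 4.222  -0.1381  7.7124] M [ 0.0293 -0.5775 -0.0481] op 0.2530598111763217 q [ 0.823   1.0413 -0.903   2.4734  2.3796  0.9724 -0.6172]
```

>>> move_arm(targets=[[[0.001, 0.01, -0.003, -0.002, 0.0003, -0.0011, 0.1], [0, 0, 0, -0.0018, 0.0003, -0.001, 0.1]]])

```text
clock: 27.3
tool_pos: [0.4906, -0.1896, 0.0647]
eef_rot: [0.755, 0.602, 0.163, 0.204]
contact_force: [3.0, -0.2, 6.8]
opening: 0.253
```

```bash
python3 -c "
from w import *
where(.0139)"|head -1
```

```text
clk 27.3 blk mm in inc [-0.8884  0.9164 25.6277] need rv [ 0.0011  0.005  -0.0011] F inc [5.9826 0.5094 4.4078] M [ 0.2165 -0.9637 -0.0566] op 0.25300316522801114 q [ 0.8194  1.042  -0.9013  2.4764  2.374   0.974  -0.62  ]
```

>>> move_arm(targets=[[[0.001, 0.008, -0.003, -0.002, 0.0004, -0.0012, 0.1], [0, 0, 0, -0.002, 0.0004, -0.0012, 0.1]]])

```text
clock: 27.5
tool_pos: [0.4907, -0.1897, 0.0647]
eef_rot: [0.755, 0.601, 0.162, 0.206]
contact_force: [2.0, -1.4, 7.9]
opening: 0.256
```

```bash
python3 -c "
from w import *
where(.0139)"|head -1
```

```text
clk 27.5 blk mm in inc [-0.8716  0.9181 25.5789] need rv [0.0041 0.007  0.0019] F inc [ 5.929  -0.8791  5.7246] M [-0.0231 -0.9241 -0.0051] op 0.25599467661176256 q [ 0.8161  1.0441 -0.9022  2.4793  2.3741  0.9841 -0.6255]
```

>>> move_arm(targets=[[[0, 0, 0, 0, 0, 0, 0.3], [0, 0, 0, 0, 0, 0, 0.45], [0, 0, 0, 0, 0, 0, 0.45], [0.004, 0.007, 0.002, 0.002, -0.0005, -0.0035, 0.45], [0, 0, 0, 0.003, -0.0005, -0.0035, 0.45]]])

```text
clock: 28.0
tool_pos: [0.4933, -0.1909, 0.0554]
eef_rot: [0.756, 0.602, 0.159, 0.2]
contact_force: [0.8, -0.5, -0.1]
opening: 0.452
```

>>> move_arm(targets=[[[0, 0, 0, 0.0005, -0.0001, -0.0009, 0.35], [0, 0, 0, 0, 0, 0, 0.1], [0, 0, 0, 0, 0, 0, 0.1], [0, 0, 0, 0, 0, 0, 0.1], [0, 0, 0, 0, 0, 0, 0.1]]], force=40)

```text
clock: 28.5
tool_pos: [0.4942, -0.1911, 0.0536]
eef_rot: [0.757, 0.602, 0.159, 0.2]
contact_force: [0.7, 0.2, -0.4]
opening: 0.266
```

```bash
python3 -c "
from w import *
where(.0139)"|head -1
```

```text
clk 28.5 blk mm in inc [-3.0185  0.3116 14.0369] need rv [-0.0019 -0.0064  0.0012] F inc [ 0.41    0.3558 -0.664 ] M [ 0.0935  0.3434 -0.0381] op 0.26636616642637617 q [ 0.815   1.0619 -0.8883  2.4555  2.3739  0.9663 -0.6074]
```

>>> move_arm(targets=[[[0, 0, 0, 0, 0, 0, 0.4], [0, 0, 0, 0, 0, 0, 0.45], [0, 0, 0, 0.003, -0.0005, -0.005, 0.45], [0, 0, 0, 0.003, -0.0005, -0.005, 0.45], [0, 0, 0, 0.002, -0.0005, -0.0035, 0.45]]])

```text
clock: 29.0
tool_pos: [0.5026, -0.193, 0.0395]
eef_rot: [0.757, 0.602, 0.159, 0.2]
contact_force: [-0.2, 0.1, -0.3]
opening: 0.449
```

```bash
python3 -c "
from w import *
where(.0139)"|head -1
```

```text
clk 29.0 blk mm in inc [-2.5824  0.3715 -2.4711] need rv [-0.001  -0.0062  0.0011] F inc [-0.3824  0.0544 -0.1533] M [-0.0013  0.3073 -0.0129] op 0.44929133270887306 q [ 0.8094  1.0953 -0.8758  2.4307  2.3906  0.9748 -0.5975]
```

>>> move_arm(targets=[[[0, 0, 0, 0.0005, -0.0001, -0.0009, 0.35], [0, 0, 0, 0, 0, 0, 0.1], [0, 0, 0, 0, 0, 0, 0.1], [0, 0, 0, 0, 0, 0, 0.1], [0, 0, 0, 0, 0, 0, 0.1]]], force=50)

```text
clock: 29.5
tool_pos: [0.5033, -0.1933, 0.0376]
eef_rot: [0.757, 0.602, 0.159, 0.2]
contact_force: [0.4, -0.0, -1.0]
opening: 0.267
```

```bash
python3 -c "
from w import *
where(.0139)"|head -1
```

```text
clk 29.5 blk mm in inc [-2.892   0.2199 -4.478 ] need rv [-0.0012 -0.0069  0.0021] F inc [-0.19    0.0651 -1.0511] M [ 0.0797  0.3551 -0.0459] op 0.26651930345873664 q [ 0.8088  1.0994 -0.8741  2.4278  2.392   0.9757 -0.5969]
```

>>> move_arm(targets=[[[0, 0, 0, 0, 0, 0, 0.35], [0, 0, 0, 0, 0, 0, 0.5], [0, 0, 0, -0.005, 0.001, 0.009, 0.5], [0, 0, 0, -0.01, 0.002, 0.017, 0.5], [0, 0, 0, -0.015, 0.003, 0.026, 0.5]]])

```text
clock: 30.0
tool_pos: [0.4723, -0.1865, 0.0896]
eef_rot: [0.758, 0.601, 0.159, 0.199]
contact_force: [-0.2, 0.4, 0.9]
opening: 0.499
```

>>> move_arm(targets=[[[0, 0, 0, -0.015, 0.01, 0.03, 0.5], [0.03, 0.07, 0, -0.01, 0.03, 0.035, 0.5], [0.03, 0.13, 0, -0.005, 0.045, 0.01, 0.5], [0.03, 0.13, 0, 0, 0.045, 0.005, 0.5], [0.03, 0.13, 0, 0, 0.045, 0, 0.5]]])

```text
clock: 30.5
tool_pos: [0.4281, -0.0942, 0.1579]
eef_rot: [0.778, 0.619, 0.052, 0.092]
contact_force: [0.3, -0.9, -0.1]
opening: 0.5
```

>>> move_arm(targets=[[[0, 0, 0, 0, 0.045, 0.005, 0.5], [0, 0, 0, 0, 0.045, 0, 0.5], [0, 0, 0, 0, 0.045, 0, 0.5], [0, 0, 0, 0, 0.04, 0, 0.5], [0, 0, 0, 0, 0, 0, 0.5]]])

```text
clock: 31.0
tool_pos: [0.4278, 0.0904, 0.1678]
eef_rot: [0.778, 0.619, 0.055, 0.094]
contact_force: [-0.4, 0.3, 0.2]
opening: 0.501
```

```bash
python3 -c "
from w import *
where()
a=snap('top');b=snap('side')
for z,n in((.032,'thin'),):
  P=tgt(0,0,0)[3];o=P@[0,0,z,1];v,f=fit(a,o[0],o[1],o[2],YAW,np.pi/6);print('top fit rel',(np.linalg.inv(P)@[v[0],v[1],o[2],1])*1000,v[2],f)
for q in('spirit_lamp_b','objective_b','loupe_b'): print(q,[(o['centre'],o['score']) for o in r.find_in(a,q)][:2])
g=lambda s,r0,c0,n:cv2.resize(s['frame'][r0:r0+n,c0:c0+n,::-1],(400,400),interpolation=cv2.INTER_CUBIC)
cv2.imwrite('pics/v12.png',np.hstack([g(a,225,405,65),g(b,145,290,75)]))"
```

```text
clk 31.0 blk mm in inc [-51.499  260.2652 178.818 ] need rv [-0.0401 -0.3068  0.0081] F inc [-0.305   0.1524  0.4158] M [ 0.0789  0.0997 -0.0215] op 0.5009227616266525 q [ 0.0957  0.6211 -0.8363  2.3195  1.2639  0.6621 -0.4074]
axes inc x,y,z per mm [[0.00084, -0.00019, 0.0005], [0.00022, 0.00097, 0.0], [-0.00049, 0.00011, 0.00087]]
top fit rel [  -0.2565    0.0346   32.1481 1000.    ] -0.24362756862944362 -240.0
spirit_lamp_b [([262.8, 350.6], 0.59)]
objective_b [([186.9, 295.9], 0.76)]
loupe_b []
```

View pics/v12.png

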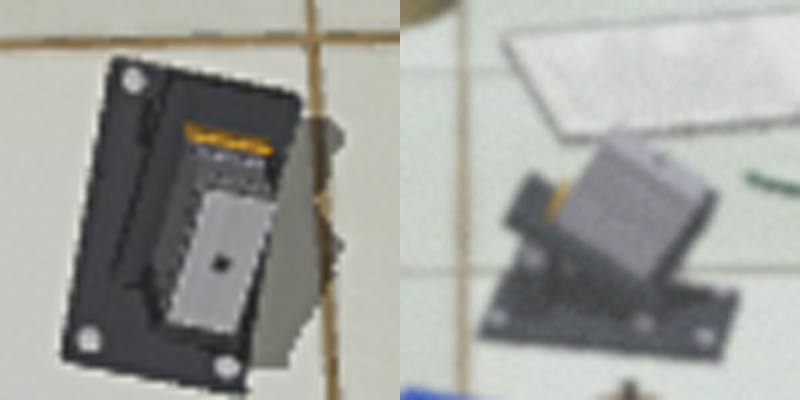

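```bash
python3 -c "
from w import *
b=snap('side');o=cv2.imread('pics/s.png')[:,:,::-1]
for q in('spirit_lamp_b','objective_b','loupe_b'): print(q,[(x['centre'],x['score']) for x in r.find_in(b,q)][:2])
d=np.abs(b['frame'].astype(int)-o)[225:260,375:410].mean();print('loupe patch diff',d)
r.finish_job()"
```

```text
spirit_lamp_b [([238.3, 331.0], 0.55), ([243.9, 395.9], 0.23)]
objective_b [([192.0, 327.9], 0.71), ([266.1, 250.5], 0.58)]
loupe_b [([242.8, 394.4], 0.57)]
loupe patch diff 31.430748299319728
the job is handed in; nothing more can be done
```

I wrung both loose blocks onto the fixed block, the 20 mm one first and the 12 mm one on top, and handed the job in at about 31 s of the 64 s. Each was laid face to face with roughly half overlap, slid down the slope to the end stop, and squeezed flush sideways with the jaws.

**Stack:** In the last side and top pictures it stands on the stand with one unbroken side face. In both slides the down-slope force rose well above the sliding friction at the stop. Jaw width over the stack was about 23.5 mm (the blocks are 24 mm). The fit to the top face put it 0.3 mm along the slope and 0.03 mm across from where it should be. That fit hit its score ceiling, so its yaw reading, 1° off the stand's, is loose.

**What disagreed or went wrong:**
- **Finger height:** the fingertips sat about 20 mm higher than the tool pose plus `r.finger_overhang` implies. My first grasp therefore closed above the thick block without moving it. I corrected for this from then on.
- **Start of the thick block's slide:** I pressed too hard, about 22 N, and it stuck for a moment. I eased the pressure and it slid.
- **Face contact:** in both slides it was broken for part of the way, with the block lifted a few tenths of a millimetre. I pressed it down again before carrying on.

**Bystanders:** The spirit lamp and objective were found within about 2 pixels of their first positions. The loupe was missed in the top view and found 3 pixels away in the side view. The image patch around it differed noticeably (mean 31), which I think is the arm's shadow, but I did not confirm that. The arm never went down near it.

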